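Stow the punch and square under the cantilever tray

ROBOT

A 7-joint arm with a two-finger parallel gripper is mounted at the origin on the work surface. World frame = base frame: x ahead of the robot, y to its left, z up, the work surface at z = 0. Lengths are in m, angles in rad, forces in N, time in s.
With the tool pointing down it reaches from about 0.425 to 0.875 m from the base axis. Payload 4.7 kg.
Tool frame: the origin (TCP) lies between the finger pads; the fingertips stand 11 mm ahead of it and the grasp point (between the pads) lies 8 mm behind it; z points along the fingers, y is the direction in which the jaws open and shut (so a half turn about z gives the same grasp; the last joint's range is limited). The gripper opens to 87 mm and grips with 3 to 60 N. Pads are 19 mm wide; open, the fingers measure 117 mm over their backs; the gripper's body (75 mm by 190 mm) begins 51 mm behind the grasp point.
Start: joints at [1.169, 0.321, -0.07, 1.45, 0.023, 1.371, -0.057], TCP at [0.263, -0.595, 0.211] pointing down, gripper open.
Joint ranges: [-2.86, 2.86], [-0.3, 2.09], [-1.38, 1.24], [0.06, 2.45], [-1.56, 4.7], [0.09, 2.05], [-2.69, 2.69]. Speed limits (rad/s): [2.57, 2.57, 3.14, 3.14, 3.14, 3.14, 3.14].

INTERFACE

Orientations are given as [roll, pitch, yaw] about the fixed x, y, z axes, in that order (R = Rz(yaw) Ry(pitch) Rx(roll)).
In Python, from workcell import manip gives the robot as it stands.
- The arm moves only by the shell command python3 -m crank 'ROWS'. ROWS is a JSON object of lists of equal length, an entry for each row: "grip": the closure, from -1 (fully open) to 1 (shut), so that 0 is half open; "travel": the shift along the tool's x, y, z in cm, a list of three; "twist": the turn, a rotation vector about the tool's x, y, z in rad, a list of three. A call has 1 to 10 rows; each row shifts and turns the commanded pose from where the row before left it, along the tool's axes as they then stand; what a row does not reach is not made up. A row lasts 1/12 s, in which the tool goes at most 41.7 mm and 7.16 degrees, less where a joint would pass 70% of its speed; a pose out of reach is approached as far as the arm can. A call with a gripper value outside its range is refused whole. The fingers move at their own pace and stop on an object; the grip force is fixed at half the most. Time passes only in rows, so rows that do not move let the fingers close. It gives the time, the measured TCP pose, the force and the opening at its end, in the units of the state.
- manip.observe(): the state, without advancing time (a new reading comes with each control period).
- manip.read_camera(name): name is "scene" or "top" or "wrist"; returns a dict with "frame" (400x640x3 uint8, red, green, blue), "range_z" (400x640 float32, m along the optical axis (not along the pixel's ray), 0 where there is no reading), "camera_matrix" (3x3 intrinsics, pixels), "dist_coeffs" ([k1, k2, p1, p2, k3] as OpenCV has them; the pictures are not rectified), "R" (3x3) and "t" (3): a world point X has camera coordinates R X + t. Camera axes: x right, y down, z forward; pixel columns grow to the right and rows downward; lengths in m; the calibration is good to about 2 mm. A picture is of the moment at which its call begins.
- manip.sign_off(): hands the job in, once; it reports no verdict.
The state is a dict: "clock": time; "joints": joint angles; "dq": joint speeds; "joint_torque": joint torques, N m; "tool_pos": TCP position; "ee_rot": TCP orientation; "force": force on the tool from outside, world axes, zero at the start; "torque": the same for the moment, N m; "opening": finger opening in m.
Only numpy, scipy, OpenCV 4.12 (cv2) and the standard library are available. Lean on these libraries where they do the work, as an engineer would, in place of code of your own. Each camera call takes 0.05 s, during which the arm holds its last target.

TASK

Swing the parts bin's cantilever tray up and back until it stands open by itself, then lay the pin punch and the set square flat in the long well at the back of the bin, behind the little front cups. Then lower the tray gently, without letting it drop, until it is fully home over them. Lay the tools in rather than dropping them, and leave the mug, the tape measure and the hook where they are.

Things in the scene. Friction and masses are not known exactly. Their poses are not given: they have to be found in the camera images.
- box: Yellow plastic parts bin, fixed. Origin: centre of its underside on the bench; x to its back (away from the robot), y along its length, z up. Outside 228 (x) x 360 (y) x 88 mm high, walls and floor 4 thick. Five small front cups full of screws, then the rear well. Its lid is folded right back and lies behind it, out to x=330
- well (a point): Middle of the rear well's floor, at (37.5, 0, 4) mm in the box frame, axes as the box's. The well is open from x=-35 to 110 and y=-176 to 176 in the box frame; a 3 mm wall 35 high (above the bench) parts it from the cups in front. The open tray overhangs it, so reach in from the front with the tool tilted 25 to 35 degrees, fingers pointing to the back
- cantilever (a joint): Angle of the tray's parallel arms, rad: 0 = tray home in the bin, 1.833 = fully open on its stop. At q the always level tray is shifted from home by 85*(1-cos q) mm along box x and 85*sin q mm up (highest at 1.571). Past about 1.66 it goes on to its stop and stays there by its own weight; let go before that it falls back. Light friction
- tray_grip (a point): Middle of the grip bar over the middle of the grey tray; axes as the box's. Bar along y, 92 long, 12 wide in x, 10 high, its underside 32 mm above the tray's floor. In the box frame at (-4.5, 0, 86) mm when home, (102.5, 0, 168) when open. The tray's middle cell is empty to 56 mm from here in y and 98 in x. Tray 203 (x) x 336 (y) x 38 high, about 0.35 kg
- tray_front (a point): Middle of the tray's lower front edge: box frame (-106, 0, 46) mm when home, (1, 0, 128) when open
- punch: Steel pin punch lying on the bench, 110 long along its x: octagonal shank 12 across flats and 70 long (x -35..35), then a pin 5 thick to x=75. Origin: under the shank's middle, z up. About 60 g
- punch_head (a point): Centre of the punch's blunt end, 35 mm from its origin along -x, 6 up
- punch_tip (a point): Tip of the punch's pin, 75 mm from its origin along +x, 6 up
- square: Silver aluminium set square lying flat on the bench: thick fence 90 long (x -45..45), 14 wide (y -7..7), 22 high, and a triangular frame 4 mm thick at bench level, reaching to y=75 at the end x=-45 and tapering to the fence's other end. Origin: under the fence's middle, z up. About 130 g; take it by the fence
- square_end0 (a point): Fence end at x=-45 mm of the square, 4 up
- square_end1 (a point): Fence end at x=+45 mm of the square, 4 up
- square_leg (a point): Far corner of the square's frame, at x=-37, y=73 mm in the square's frame, 2 up
- tin: Round flat aluminium tin, 82 mm across, 30 high, loose on the well's floor at one end. Origin: centre of its underside
- jar: White plastic pot, 37 mm across, 31 high, loose on the well's floor at the other end. Origin: centre of its underside
- mug: Bystander: grey ceramic mug 80 across, 95 high, handle to its +y reaching 71 mm from the axis, holding three screwdrivers up to 180 mm high. Origin: centre of its underside
- tape: Bystander: black tape measure 64 x 36 x 58 high, standing. Origin: centre of its underside
- hook: Bystander: white plastic wall hook lying on its 70 x 28 back plate, 41 high. Origin: centre of its underside
Things that resemble listed ones, but are neither listed nor needed, are in the scene too. What is shaped like the square but black is not meant.

How it is judged:
By the outcome, as a careful person would: the job done as asked, in the order asked, and still so for the second after the job is handed in, with the robot touching nothing.
It also fails if it takes over 72 s, if anything falls off the work surface, if the arm or the gripper's body presses on something with over 40 N, if the wrist force passes 120 N, or if a joint passes its speed limit or range.

## Working session

There is one attempt and no reset: what is moved stays moved. The work goes in short steps, Python scripts to look and compute and a shell command to move; the robot and the scene stay as the last step left them, time stands still between calls to the robot, and variables do not carry over. Pictures are saved under pics/ and viewed, and the job is handed in when it is done.

```bash
ls; mkdir -p pics; python3 - <<'E'
from workcell import manip
import cv2
s=manip.observe(); print(s)
for n in ["scene","top","wrist"]:
    c=manip.read_camera(n); cv2.imwrite(f"pics/{n}0.png",c["frame"][:,:,::-1]); print(n,c["camera_matrix"].round(1).tolist(),c["dist_coeffs"],c["R"].round(3).tolist(),c["t"].round(3))
E
```

```text
pics
{'clock': 0.0, 'joints': array([ 1.16912902,  0.32183036, -0.07008959,  1.45165981,  0.02255894,
        1.37080863, -0.05690377]), 'dq': array([ 0.00115583, -0.00133762, -0.00022297, -0.00051899, -0.00053563,
       -0.00183197,  0.00119615]), 'joint_torque': array([ 1.11367656e-04, -4.91289175e+01, -4.04097140e-01, -3.12528670e+01,
       -6.38931803e-02,  4.37049405e-02,  1.60246013e-04]), 'tool_pos': array([ 0.26226764, -0.59411219,  0.21036441]), 'ee_rot': array([-3.13967378e+00,  5.65826166e-05,  4.15790239e-01]), 'force': array([0.80646062, 0.73465285, 0.85290157]), 'torque': array([ 0.01070142, -0.04217599,  0.04057365]), 'opening': 0.08703707977730406}
scene [[435.9, 0.0, 309.2], [0.0, 435.9, 200.0], [0.0, 0.0, 1.0]] [0.0167259 0.        0.        0.        0.       ] [[0.642, 0.766, -0.008], [0.65, -0.55, -0.524], [-0.406, 0.331, -0.852]] [-0.374 -0.278  1.281]
top [[364.4, 0.0, 322.0], [0.0, 364.4, 196.8], [0.0, 0.0, 1.0]] [-0.01959792  0.          0.          0.          0.        ] [[-0.007, -1.0, 0.015], [-0.993, 0.005, -0.12], [0.12, -0.016, -0.993]] [0.039 0.553 0.998]
wrist [[311.9, 0.0, 315.5], [0.0, 311.9, 199.0], [0.0, 0.0, 1.0]] [-0.0550051  0.         0.         0.         0.       ] [[0.404, -0.915, -0.002], [-0.884, -0.391, 0.255], [-0.234, -0.102, -0.967]] [-0.649 -0.033  0.39 ]
```

View pics/scene0.png

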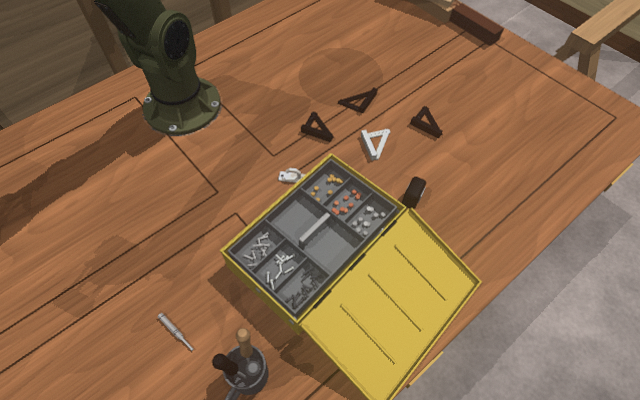

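View pics/top0.png

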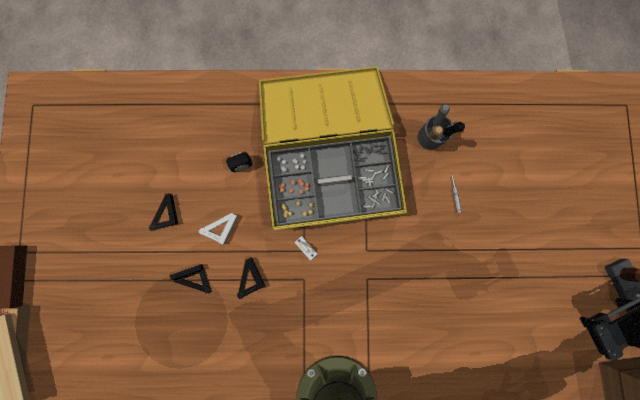

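View pics/wrist0.png

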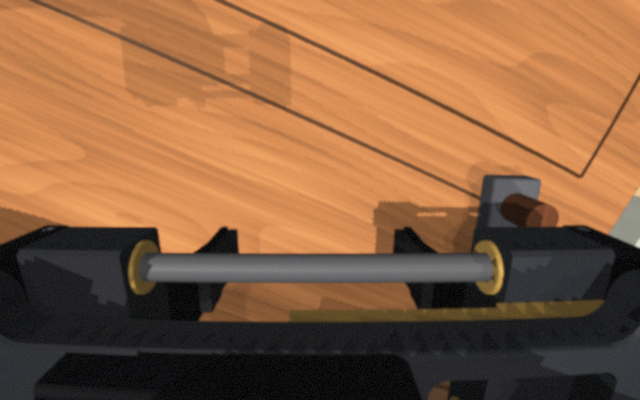

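The top view shows the bin at about px (335,180) with the grey grip bar at (335,181). The punch is at (457,195), the silver square at (218,229), the mug at (438,130), the tape at (239,162) and the hook at (306,248). Next I measure them.

```bash
cat > h.py <<'E'
from workcell import manip
import numpy as np, cv2
from scipy.spatial.transform import Rotation as Ro
def ray(c,uv):
    uv=np.atleast_2d(np.asarray(uv,float))
    n=cv2.undistortPoints(uv[:,None,:],c["camera_matrix"],np.asarray(c["dist_coeffs"]))[:,0]
    d=np.c_[n,np.ones(len(n))]
    o=-c["R"].T@c["t"]
    return o,d@c["R"]
def plane(c,uv,z):
    o,d=ray(c,uv); s=(z-o[2])/d[:,2]; return o+d*s[:,None]
def cloud(c):
    h,w=c["range_z"].shape
    v,u=np.mgrid[:h,:w]; o,d=ray(c,np.c_[u.ravel(),v.ravel()])
    P=o+d*c["range_z"].ravel()[:,None]; P[c["range_z"].ravel()==0]=np.nan
    return P.reshape(h,w,3)
def save(name,img,crop=None,k=1):
    if crop: img=img[crop[1]:crop[3],crop[0]:crop[2]]
    cv2.imwrite("pics/"+name,cv2.resize(img[:,:,::-1],None,fx=k,fy=k,interpolation=cv2.INTER_CUBIC))
E
python3 - <<'E'
from h import *
c=manip.read_camera("top"); P=cloud(c); f=c["frame"]
np.savez("top0.npz",P=P,f=f)
save("t1.png",f,(240,60,420,240),4); save("t2.png",f,(190,200,250,260),8); save("t3.png",f,(430,160,490,230),8)
hsv=cv2.cvtColor(f,cv2.COLOR_RGB2HSV)
y=((hsv[...,0]>22)&(hsv[...,0]<32)&(hsv[...,1]>150)&(hsv[...,2]>80))
Z=P[...,2]
m=y&(Z>.078)&(Z<.096)
r=cv2.minAreaRect(P[m][:,:2].astype(np.float32)); print("rim",r,m.sum(),np.median(Z[m]))
m2=y&(P[...,0]<0.9); print(np.nanpercentile(P[m2][:,0],[1,99]),np.nanpercentile(P[m2][:,1],[1,99]))
# square: bright low saturation
b=np.zeros_like(m); b[200:260,190:250]=1
s=b&(hsv[...,1]<70)&(hsv[...,2]>120); print("sq",s.sum(),P[s].mean(0),Z[s].max())
print("sqtop",cv2.minAreaRect(P[s&(Z>.014)][:,:2].astype(np.float32)))
b[:]=0; b[165:225,440:475]=1
p=b&(hsv[...,1]<90)&(hsv[...,2]>90); print("pu",p.sum(),cv2.minAreaRect(P[p][:,:2].astype(np.float32)),P[p][:,2].max())
g=np.zeros_like(m); g[170:195,310:360]=1
g&=(Z>.086); print("bar",g.sum(),cv2.minAreaRect(P[g][:,:2].astype(np.float32)),np.median(Z[g]))
E
```

```text
rim ((0.625569760799408, 0.006921678781509399), (0.290120393037796, 0.3582932949066162), 6.863643646240234) 1917 0.08430333049139482
[0.47153225 0.89769423] [-0.18124934  0.20688285]
sq 481 [nan nan nan] nan
sqtop ((0.46593815088272095, 0.30456456542015076), (0.014323625713586807, 0.08889539539813995), 65.15504455566406)
pu 143 ((0.5627726912498474, -0.358161062002182), (0.10770771652460098, 0.018356215208768845), 7.548686981201172) nan
bar 153 ((0.595065712928772, 0.005620110780000687), (0.0125123905017972, 0.0907253697514534), 7.0589070320129395) 0.08922075911334759
```

View pics/t1.png

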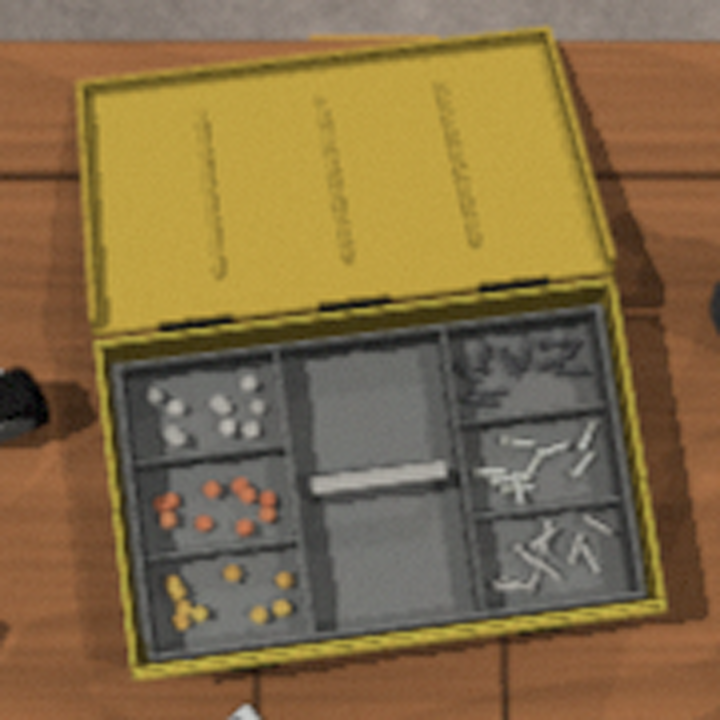

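View pics/t2.png

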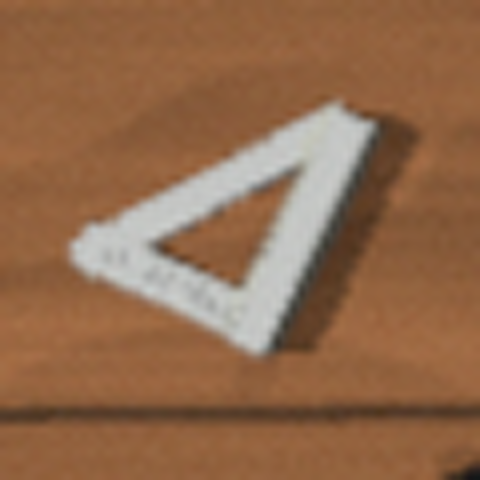

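View pics/t3.png

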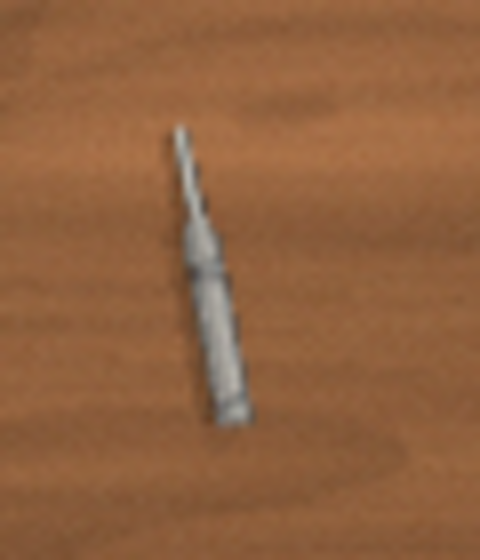

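```bash
cat >> h.py <<'E'
B0=np.array([.5995,.0062,0.]); BY=np.deg2rad(7.0)
def w2b(p): return (np.asarray(p)-B0)@Ro.from_euler('z',BY).as_matrix()
def b2w(p): return Ro.from_euler('z',BY).apply(p)+B0
def tool(yaw,tilt=0,flip=False):
    # tilt deg: fingers lean toward heading yaw(deg); flip: tool x backward
    R=Ro.from_euler('z',yaw,degrees=True).as_matrix()
    s,c=np.sin(np.deg2rad(tilt)),np.cos(np.deg2rad(tilt)); g=-1 if flip else 1
    x=np.array([c,0,s])*g; z=np.array([s,0,-c]); y=np.cross(z,x)
    return Ro.from_matrix(R@np.c_[x,y,z])
def delta(pos,R):
    s=manip.observe(); R0=Ro.from_euler('xyz',s['ee_rot'])
    w=(R0.inv()*R).as_rotvec(); d=np.asarray(pos)-s['tool_pos']
    print("t",round(s['clock'],2),"pos",s['tool_pos'].round(4),"box",(w2b(s['tool_pos'])*1000).round(1),"F",s['force'].round(1),"op",round(s['opening'],4),"j",s['joints'].round(2))
    print("twist",w.round(3),"n>=",round(np.linalg.norm(w)/.125,1)," travel cm after twist",(R.inv().apply(d)*100).round(2)," before twist",(R0.inv().apply(d)*100).round(2))
E
python3 - <<'E'
from h import *
t=manip.read_camera("top"); s=manip.read_camera("scene"); save("s1.png",s["frame"],(140,295,210,365),8)
# rim corners from zoomed picture, front-left, front-right,
for uv in [(240+137/4,60+675/4),(240+664/4,60+606/4)]:
    p=plane(t,[uv],.088); print("front corner box mm",(w2b(p)*1000).round(1))
f=t["frame"];hsv=cv2.cvtColor(f,cv2.COLOR_RGB2HSV)
h=plane(t,[(430+233/8,160+422/8)],.006)[0]; tip=plane(t,[(430+180/8,160+127/8)],.006)[0]
print("punch",h,tip,np.linalg.norm(tip-h),np.degrees(np.arctan2(*(tip-h)[1::-1])))
for c,n in((t,"top"),(s,"scene")):
    P=cloud(c); hv=cv2.cvtColor(c["frame"],cv2.COLOR_RGB2HSV)
    b=(abs(P[...,0]-.56)<.08)&(abs(P[...,1]+.36)<.06)&(P[...,2]>.004)&(P[...,2]<.03)
    q=P[b]; print(n,"punch depth",b.sum(),q.mean(0)); 
    b=(abs(P[...,0]-.466)<.08)&(abs(P[...,1]-.3046)<.08)&(P[...,2]>.015)&(P[...,2]<.04)
    q=P[b]; r=cv2.minAreaRect(q[:,:2].astype(np.float32)); print(n,"fence",r,q[:,2].max())
    b=(abs(P[...,0]-.595)<.05)&(abs(P[...,1]-.006)<.07)&(P[...,2]>.084)&(P[...,2]<.11)
    q=P[b]; r=cv2.minAreaRect(q[:,:2].astype(np.float32)); print(n,"bar",r,np.median(q[:,2]))
    b=(abs(P[...,0]-.7)<.15)&(abs(P[...,1]+.3)<.1)&(P[...,2]>.08); print(n,"mug",np.percentile(P[b],[1,99],axis=0).round(3).tolist())
delta(b2w([-.0045,0,.2]),tool(97))
E
```

```text
front corner box mm [[-117.4  173.3   88. ]]
front corner box mm [[-116.7 -180.9   88. ]]
punch [ 0.50758096 -0.36348955  0.006     ] [ 0.61658259 -0.34941103  0.006     ] 0.10990705380315308 7.359510368341702
top punch depth 136 [ 0.55448021 -0.35541102  0.00903456]
top fence ((0.4655674993991852, 0.30360540747642517), (0.01587224192917347, 0.08877182006835938), 63.84925079345703) 0.026653269853019745
top bar ((0.5951212048530579, 0.005565483123064041), (0.012921727262437344, 0.09068310260772705), 7.147163391113281) 0.08940578697266793
top mug [[0.696, -0.321, 0.082], [0.769, -0.246, 0.175]]
scene punch depth 329 [ 0.55788436 -0.3575425   0.00939387]
scene fence ((0.4659004211425781, 0.30775636434555054), (0.01640360616147518, 0.09347134083509445), 65.24252319335938) 0.029101956292112874
scene bar ((0.5884585380554199, 0.011398781090974808), (0.06651198863983154, 0.10402875393629074), 7.4942755699157715) 0.09192924053890494
scene mug [[0.697, -0.324, 0.081], [0.775, -0.246, 0.177]]
t 0.3 pos [ 0.2625 -0.5945  0.2111] box [-407.7 -555.1  211.1] F [0.6 1.1 0.5] op 0.087 j [ 1.17  0.32 -0.07  1.45  0.02  1.37 -0.06]
twist [-1.000e-03 -0.000e+00 -1.277e+00] n>= 10.2  travel cm after twist [55.51 40.32  1.11]  before twist [ 54.67 -41.46   1.13]
```

```bash
python3 -c "
import cv2;i=cv2.imread('pics/s1.png');print(i.shape)"
```

```text
(560, 560, 3)
```

View pics/s1.png

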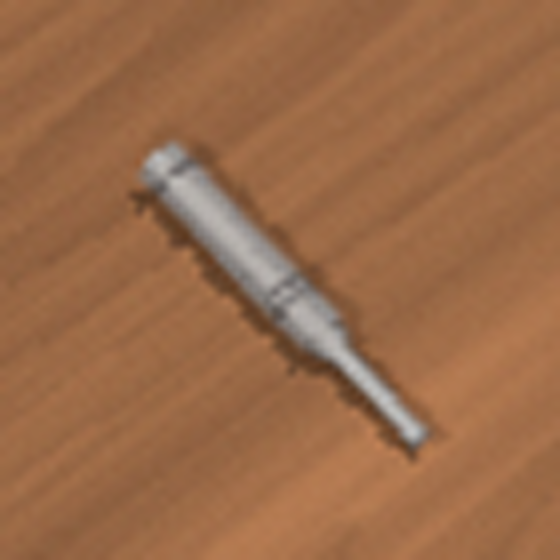

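The scene crop shows the punch shank from (165,165) to (325,340), with the pin pointing to (415,435) (8x zoom). This agrees with the top-view estimate, so I'm moving to the grip bar.

```bash
python3 -m crank '{"grip":[-1,-1,-1,-1,-1,-1,-1,-1,-1,-1],"travel":[[0,0,0],[0,0,0],[0,0,0],[0,0,0],[0,0,0],[0,0,0],[0,0,0],[0,0,0],[0,0,0],[0,0,0]],"twist":[[0,0,-0.12],[0,0,-0.12],[0,0,-0.12],[0,0,-0.12],[0,0,-0.12],[0,0,-0.12],[0,0,-0.12],[0,0,-0.12],[0,0,-0.12],[0,0,-0.12]]}'
python3 -m crank '{"grip":[-1,-1,-1,-1,-1,-1,-1,-1,-1,-1],"travel":[[1,0.7,0],[2.7,2,0],[2.7,2,0],[2.7,2,0],[2.7,2,0],[2.7,2,0],[2.7,2,0],[2.7,2,0],[2.7,2,0],[2.7,2,0]],"twist":[[0,0,-0.077],[0,0,0],[0,0,0],[0,0,0],[0,0,0],[0,0,0],[0,0,0],[0,0,0],[0,0,0],[0,0,0]]}'
python3 -m crank '{"grip":[-1,-1,-1,-1,-1,-1,-1,-1,-1,-1],"travel":[[2.7,2,0],[2.7,2,0],[2.7,2,0],[2.7,2,0],[2.7,2,0],[2.7,2,0],[2.7,2,0],[2.7,2,0],[2.7,2,0],[2.7,2,0]],"twist":[[0,0,0],[0,0,0],[0,0,0],[0,0,0],[0,0,0],[0,0,0],[0,0,0],[0,0,0],[0,0,0],[0,0,0]]}'
python3 -c "
from h import *
delta(b2w([-.0045,0,.15]),tool(97))"
```

```text
clock: 1.13
tool_pos: [0.2625, -0.5946, 0.2114]
ee_rot: [-3.142, -0.0, 1.622]
force: [0.1, 0.4, 0.5]
opening: 0.0871
clock: 1.97
tool_pos: [0.4187, -0.3198, 0.2117]
ee_rot: [3.142, 0.001, 1.693]
force: [0.5, -1.3, 0.1]
opening: 0.087
clock: 2.8
tool_pos: [0.5844, -0.0276, 0.2116]
ee_rot: [3.141, 0.001, 1.692]
force: [-0.5, -0.8, -0.2]
opening: 0.0874
t 2.8 pos [ 0.5844 -0.0276  0.2116] box [-19.1 -31.7 211.6] F [-0.5 -0.8 -0.2] op 0.0874 j [ 0.6   0.25 -0.7   1.6   0.16  1.35  0.  ]
twist [ 0.     0.001 -0.001] n>= 0.0  travel cm after twist [3.17 1.46 6.16]  before twist [3.18 1.46 6.16]
```

```bash
python3 -m crank '{"grip":[-1,-1,-0.6,-0.6,-0.6,-0.6],"travel":[[1.6,0.75,1.5],[1.57,0.71,2],[0,0,2],[0,0,0],[0,0,0],[0,0,0]],"twist":[[0,0,0],[0,0,0],[0,0,0],[0,0,0],[0,0,0],[0,0,0]]}'
python3 - <<'E'
from h import *
delta(b2w([-.0045,0,.077]),tool(97))
c=manip.read_camera("wrist"); save("w1.png",c["frame"])
E
```

```text
clock: 3.3
tool_pos: [0.595, 0.0034, 0.1575]
ee_rot: [3.141, 0.001, 1.691]
force: [0.8, 0.8, -0.0]
opening: 0.0717
t 3.3 pos [0.595  0.0034 0.1575] box [ -4.8  -2.3 157.5] F [ 0.8  0.8 -0. ] op 0.0717 j [ 0.54  0.31 -0.7   1.65  0.21  1.26 -0.09]
twist [ 0.001  0.001 -0.002] n>= 0.0  travel cm after twist [0.23 0.03 8.05]  before twist [0.23 0.03 8.05]
```

View pics/w1.png

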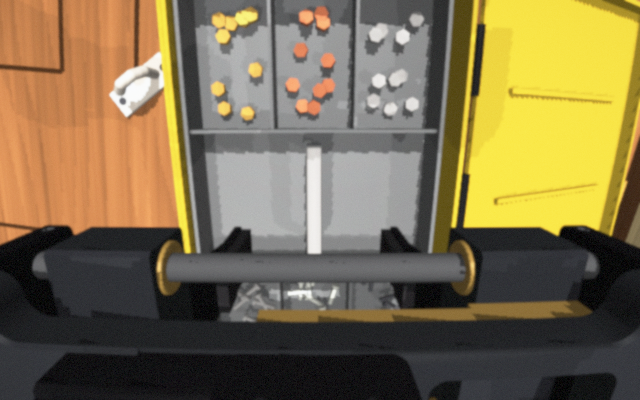

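The wrist view shows the bar (col 314) centred between the fingers (cols 235–398). I'll descend and grip.

```bash
python3 -m crank '{"grip":[-0.6,-0.6,-0.6,-0.6,-0.6,1,1,1,1,1],"travel":[[0.23,0,2],[0,0,2],[0,0,2],[0,0,2],[0,0,0],[0,0,0],[0,0,0],[0,0,0],[0,0,0],[0,0,0]],"twist":[[0,0,0],[0,0,0],[0,0,0],[0,0,0],[0,0,0],[0,0,0],[0,0,0],[0,0,0],[0,0,0],[0,0,0]]}'
python3 - <<'E'
from h import *
delta(b2w([-.0045,0,.077]),tool(97))
q=np.linspace(0,1.833,20)
x=85*(1-np.cos(q));z=85*np.sin(q); print(np.c_[np.diff(x),-np.diff(z)].round(1).tolist())
E
```

```text
clock: 4.18
tool_pos: [0.5949, 0.0065, 0.0776]
ee_rot: [3.14, 0.001, 1.693]
force: [-0.2, -0.3, 0.3]
opening: 0.0441
t 4.18 pos [0.5949 0.0065 0.0776] box [-4.5  0.9 77.6] F [-0.2 -0.3  0.3] op 0.0441 j [ 0.51  0.38 -0.68  1.73  0.27  1.12 -0.13]
twist [ 0.002  0.001 -0.   ] n>= 0.0  travel cm after twist [-0.09 -0.    0.06]  before twist [-0.09 -0.    0.06]
[[0.4, -8.2], [1.2, -8.1], [2.0, -8.0], [2.7, -7.7], [3.4, -7.4], [4.1, -7.1], [4.8, -6.6], [5.4, -6.1], [6.0, -5.6], [6.5, -5.0], [7.0, -4.3], [7.3, -3.6], [7.7, -2.9], [7.9, -2.2], [8.1, -1.4], [8.2, -0.6], [8.2, 0.2], [8.1, 1.0], [8.0, 1.7]]
```

Fingers are slow, so I'll give them more time to close.

```bash
python3 -m crank '{"grip":[1,1,1,1,1,1,1,1,1],"travel":[[0,0,0],[0,0,0],[0,0,0],[0,0,0],[0,0,0],[0,0,0],[0,0,0],[0,0,0],[0,0,0]],"twist":[[0,0,0],[0,0,0],[0,0,0],[0,0,0],[0,0,0],[0,0,0],[0,0,0],[0,0,0],[0,0,0]]}'
```

```text
clock: 4.93
tool_pos: [0.5933, 0.0065, 0.0763]
ee_rot: [-3.14, 0.0, 1.693]
force: [-4.6, -0.1, 3.4]
opening: 0.0112
```

```bash
python3 -m crank '{"grip":[1,1,1,1,1,1],"travel":[[0,0.04,-0.82],[0,0.12,-0.81],[0,0.2,-0.8],[0,0.27,-0.77],[0,0.34,-0.74],[0,0.41,-0.71]],"twist":[[0,0,0],[0,0,0],[0,0,0],[0,0,0],[0,0,0],[0,0,0]]}'
python3 -c "
from h import *
delta(b2w([-.0045,0,.077]),tool(97))"
```

```text
clock: 5.43
tool_pos: [0.6077, 0.0083, 0.1239]
ee_rot: [-3.141, 0.0, 1.693]
force: [-4.1, -0.4, -1.5]
opening: 0.011
t 5.43 pos [0.6077 0.0083 0.1239] box [  8.4   1.1 123.9] F [-4.1 -0.4 -1.5] op 0.011 j [ 0.51  0.37 -0.69  1.65  0.25  1.21 -0.12]
twist [-0.001  0.    -0.   ] n>= 0.0  travel cm after twist [-0.11 -1.29  4.69]  before twist [-0.11 -1.29  4.7 ]
```

```bash
python3 -m crank '{"grip":[1,1,1,1,1,1,1],"travel":[[0,0.48,-0.66],[0,0.54,-0.61],[0,0.6,-0.56],[0,0.65,-0.5],[0,0.7,-0.43],[0,0.73,-0.36],[0,0.77,-0.29]],"twist":[[0,0,0],[0,0,0],[0,0,0],[0,0,0],[0,0,0],[0,0,0],[0,0,0]]}'
python3 -m crank '{"grip":[1,1,1,1,1,1,1],"travel":[[0,0.79,-0.22],[0,0.81,-0.14],[0,0.82,-0.06],[0,0.82,0.02],[0,0.81,0.1],[0,0.8,0.17],[0,0,0]],"twist":[[0,0,0],[0,0,0],[0,0,0],[0,0,0],[0,0,0],[0,0,0],[0,0,0]]}'
python3 - <<'E'
from h import *
delta(b2w([.1025,0,.160]),tool(97))
c=manip.read_camera("scene"); save("s2.png",c["frame"])
E
```

```text
clock: 6.02
tool_pos: [0.6538, 0.014, 0.158]
ee_rot: [3.14, 0.0, 1.693]
force: [-2.2, 0.0, -0.2]
opening: 0.0115
clock: 6.6
tool_pos: [0.6995, 0.0197, 0.1584]
ee_rot: [-3.137, 0.0, 1.693]
force: [-5.9, 0.1, 6.3]
opening: 0.0111
t 6.6 pos [0.6995 0.0197 0.1584] box [100.9   1.2 158.4] F [-5.9  0.1  6.3] op 0.0111 j [ 0.39  0.54 -0.66  1.36  0.33  1.36 -0.15]
twist [-0.005  0.    -0.   ] n>= 0.0  travel cm after twist [-0.12  0.16 -0.16]  before twist [-0.12  0.16 -0.16]
```

View pics/s2.png

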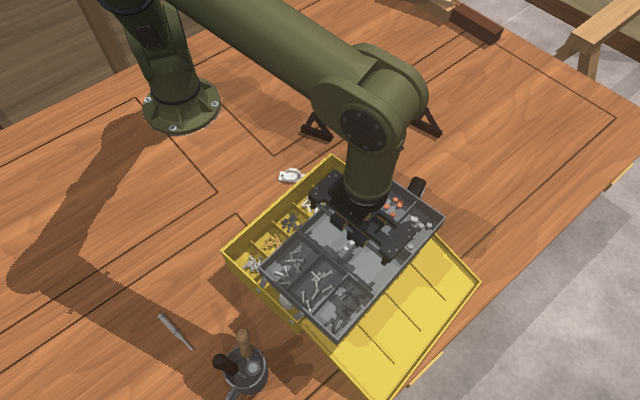

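The tray is up and back at its stop: it moved 107 mm in x and 82 mm up. Releasing now.

```bash
sed -i 's/^B0=.*/B0=np.array([.5980,.0050,0.]); BY=np.deg2rad(7.0)/' h.py
python3 -m crank '{"grip":[-0.5,-0.5,-0.5,-0.5,-0.5,-0.5,-0.5,-0.5,-0.5,-0.5],"travel":[[0,0,0],[0,0,0],[0,0,0],[0,0,0],[0,0,0],[0,0,0],[0,0,-1.5],[0,0,-3],[0,0,-3],[0,0,-3]],"twist":[[0,0,0],[0,0,0],[0,0,0],[0,0,0],[0,0,0],[0,0,0],[0,0,0],[0,0,0],[0,0,0],[0,0,0]]}'
python3 - <<'E'
from h import *
# pregrasp punch: TCP above shank x=-7
u=np.array([np.cos(np.radians(7.4)),np.sin(np.radians(7.4)),0]); p=np.array([.5423,-.359,0])-.007*u
d=tool(7.4,32).apply([0,0,1])
delta(p+[0,0,.016]-.12*d,tool(7.4,32)); delta(p+[0,0,.016]-.12*d,tool(7.4,32,True))
E
```

```text
clock: 7.48
tool_pos: [0.7001, 0.0195, 0.2643]
ee_rot: [-3.141, 0.0, 1.693]
force: [1.3, 0.2, -0.6]
opening: 0.0633
t 7.48 pos [0.7001 0.0195 0.2643] box [103.1   2.  264.3] F [ 1.3  0.2 -0.6] op 0.0633 j [ 0.37  0.49 -0.67  1.2   0.3   1.54 -0.12]
twist [-0.436  0.439  1.519] n>= 13.1  travel cm after twist [-31.16  35.5   -2.19]  before twist [-35.7  -27.32  14.67]
t 7.48 pos [0.7001 0.0195 0.2643] box [103.1   2.  264.3] F [ 1.3  0.2 -0.6] op 0.0633 j [ 0.37  0.49 -0.67  1.2   0.3   1.54 -0.12]
twist [-0.44  -0.437 -1.533] n>= 13.2  travel cm after twist [ 31.16 -35.5   -2.19]  before twist [-35.7  -27.32  14.67]
```

```bash
python3 -m crank '{"grip":[-0.5,-0.5,-0.5,-0.5,-0.5,-0.5,-0.5,-0.5,-0.5,-0.5],"travel":[[-2.7,-2.1,0],[-2.7,-2.1,0],[-2.7,-2.1,0],[-2.7,-2.1,0],[-2.7,-2.1,0],[-2.7,-2.1,0],[-2.7,-2.1,0],[-2.7,-2.1,0],[-2.7,-2.1,0],[-2.7,-2.1,0]],"twist":[[0,0,0],[0,0,0],[0,0,0],[0,0,0],[0,0,0],[0,0,0],[0,0,0],[0,0,0],[0,0,0],[0,0,0]]}'
python3 - <<'E'
from h import *
c=manip.read_camera("scene"); save("s3.png",c["frame"]); 
c=manip.read_camera("top"); save("t4.png",c["frame"],(220,40,500,260),2.8); 
E
```

```text
clock: 8.32
tool_pos: [0.5238, -0.2753, 0.2636]
ee_rot: [3.141, 0.001, 1.693]
force: [1.0, -1.4, -0.2]
opening: 0.0653
```

View pics/s3.png

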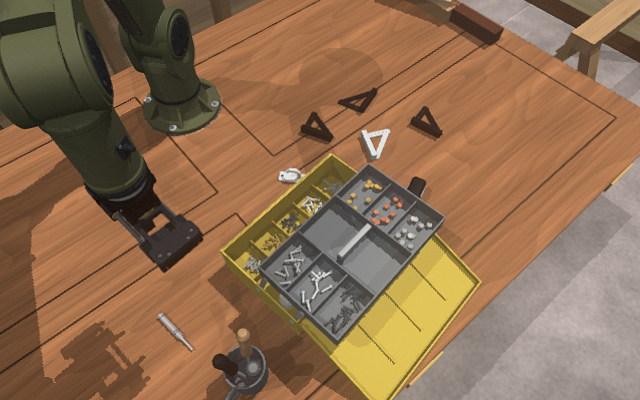

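View pics/t4.png

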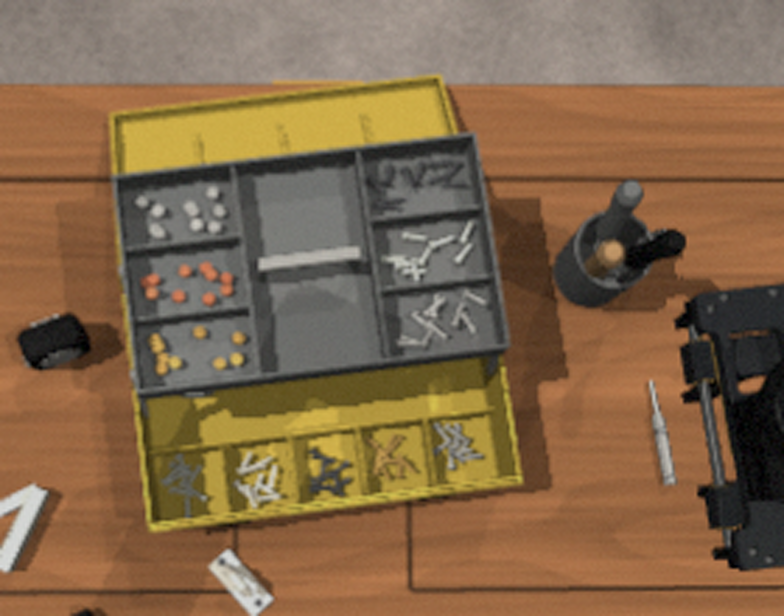

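Tray stands open on its own. The tin's edge shows at the left end of the well (zoom px (195,393)), and the jar is probably at the right end. Now the punch.

```bash

python3 -m crank '{"grip":[-0.5,-0.5,-0.5,-0.5,-0.5,-0.5,-0.5,-0.5,-0.5,-0.5],"travel":[[-2.5,-1.9,0],[-2.2,-1.6,0],[-2,-1.2,0],[-1.9,-1.2,0],[0,0,0],[0,0,0],[0,0,0],[0,0,0],[0,0,0],[0,0,0]],"twist":[[0,0,0],[0,0,0],[0,0,0],[0,0,0],[0,0,0.12],[0,0,0.12],[0,0,0.12],[0,0,0.12],[0,0,0.12],[0,0,0.12]]}'
python3 -m crank '{"grip":[-0.5,-0.5,-0.5,-0.5,-0.5,-0.5,-0.5,-0.5,-0.5,-0.5],"travel":[[0,0,0],[0,0,0],[0,0,0],[0,0,0],[0,0,0],[0,0,0],[0,0,0],[0,0,0],[0,0,0],[0,0,0]],"twist":[[0,0,0.12],[0,0,0.12],[0,0,0.12],[0,0,0.12],[0,0,0.12],[0,0,0.12],[0,0,0.12],[0,0,0],[0,0,0],[0,0,0]]}'
python3 - <<'E'
from h import *
u=np.array([np.cos(np.radians(7.4)),np.sin(np.radians(7.4)),0]); p=np.array([.5423,-.359,0])-.007*u
d=tool(7.4,32).apply([0,0,1])
delta(p+[0,0,.016]-.12*d,tool(7.4,32))
E
```

```text
clock: 9.25
tool_pos: [0.4771, -0.366, 0.2634]
ee_rot: [3.141, -0.0, 0.967]
force: [0.4, -0.1, -0.1]
opening: 0.0652
clock: 10.08
tool_pos: [0.4769, -0.3662, 0.2634]
ee_rot: [3.141, -0.0, 0.136]
force: [1.0, 0.4, 0.4]
opening: 0.0649
t 10.08 pos [ 0.4769 -0.3662  0.2634] box [-165.4 -353.6  263.4] F [1.  0.4 0.4] op 0.0649 j [ 0.91  0.22 -0.36  1.49  0.08  1.45 -0.88]
twist [-0.002  0.558  0.007] n>= 4.5  travel cm after twist [-8.13  0.13 12.09]  before twist [-0.49  0.13 14.56]
```

```bash

python3 -m crank '{"grip":[-0.5,-0.5,-0.5,-0.5,-0.5,-0.5,-0.5,-0.5,-0.5,-0.5],"travel":[[0,0,0],[0,0,0],[0,0,0],[0,0,0],[0,0,0],[-2.1,0,3],[-2,0.13,3],[-2,0,3],[-2,0,3],[0,0,0]],"twist":[[0,0.112,0],[0,0.112,0],[0,0.112,0],[0,0.112,0],[0,0.11,0.007],[0,0,0],[0,0,0],[0,0,0],[0,0,0],[0,0,0]]}'
python3 - <<'E'
from h import *
u=np.array([np.cos(np.radians(7.4)),np.sin(np.radians(7.4)),0]); p=np.array([.5423,-.359,0])-.007*u
delta(p+[0,0,.016],tool(7.4,32))
c=manip.read_camera("wrist"); save("w2.png",c["frame"]); P=cloud(c)
b=(abs(P[...,0]-.56)<.08)&(abs(P[...,1]+.36)<.05)&(P[...,2]>.005)&(P[...,2]<.03)
print(b.sum(),np.nanmedian(P[...,2][b]),cv2.minAreaRect(P[b][:,:2].astype(np.float32)))
E
```

```text
clock: 10.92
tool_pos: [0.4678, -0.3636, 0.1108]
ee_rot: [-3.126, -0.551, 0.121]
force: [-1.0, 2.7, -1.2]
opening: 0.0651
t 10.92 pos [ 0.4678 -0.3636  0.1108] box [-174.1 -350.   110.8] F [-1.   2.7 -1.2] op 0.0651 j [ 1.17  0.11 -0.27  2.04 -0.63  0.81 -0.14]
twist [-0.011  0.007 -0.007] n>= 0.1  travel cm after twist [ 0.7   0.5  11.61]  before twist [ 0.79  0.63 11.6 ]
1013 0.011547588723422597 ((0.5603978037834167, -0.3557986915111542), (0.11000624299049377, 0.012100892141461372), 7.938016891479492)
```

View pics/w2.png

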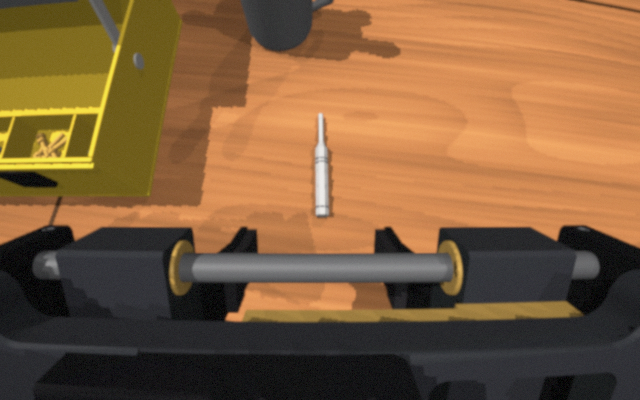

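```bash

python3 - <<'E'
from h import *
u=np.array([np.cos(np.radians(7.9)),np.sin(np.radians(7.9)),0]); p=np.array([.5406,-.3585,0])-.007*u
delta(p+[0,0,.0165],tool(7.9,32))
E
```

```text
t 10.97 pos [ 0.4698 -0.3653  0.115 ] box [-172.4 -351.9  115. ] F [ 0.3 -0.4  0.9] op 0.0655 j [ 1.17  0.11 -0.27  2.03 -0.63  0.81 -0.14]
twist [-0.003  0.004 -0.013] n>= 0.1  travel cm after twist [ 0.21  0.3  11.74]  before twist [ 0.26  0.34 11.74]
```

```bash

python3 -m crank '{"grip":[-0.5,-0.5,-0.5,-0.5,-0.5,-0.5],"travel":[[0.1,0.15,2.5],[0.1,0.15,2.5],[0,0,2.5],[0,0,2],[0,0,1],[0,0,0]],"twist":[[0,0,-0.013],[0,0,0],[0,0,0],[0,0,0],[0,0,0],[0,0,0]]}'
python3 - <<'E'
from h import *
u=np.array([np.cos(np.radians(7.9)),np.sin(np.radians(7.9)),0]); p=np.array([.5406,-.3585,0])-.007*u
delta(p+[0,0,.0165],tool(7.9,32))
c=manip.read_camera("wrist"); save("w3.png",c["frame"])
E
```

```text
clock: 11.47
tool_pos: [0.5305, -0.3626, 0.0313]
ee_rot: [3.138, -0.559, 0.142]
force: [0.4, 1.2, 0.2]
opening: 0.0652
t 11.47 pos [ 0.5305 -0.3626  0.0313] box [-111.8 -356.7   31.3] F [0.4 1.2 0.2] op 0.0652 j [ 1.1   0.3  -0.32  2.01 -0.66  0.6  -0.11]
twist [ 0.002 -0.001  0.004] n>= 0.0  travel cm after twist [-0.48 -0.27  1.44]  before twist [-0.48 -0.28  1.44]
```

View pics/w3.png

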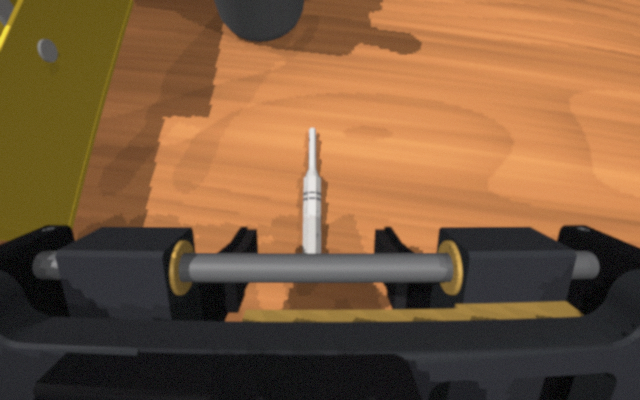

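Punch shank (col 312) lies between the fingers (cols 255–375). Last 14 mm, then close.

```bash

python3 -m crank '{"grip":[-0.5,-0.5,-0.5],"travel":[[-0.48,-0.27,0.7],[0,0,0.6],[0,0,0]],"twist":[[0,0,0],[0,0,0],[0,0,0]]}'
python3 - <<'E'
from h import *
u=np.array([np.cos(np.radians(7.9)),np.sin(np.radians(7.9)),0]); p=np.array([.5406,-.3585,0])-.007*u
delta(p+[0,0,.0165],tool(7.9,32))
E
```

```text
clock: 11.77
tool_pos: [0.531, -0.3602, 0.0169]
ee_rot: [3.138, -0.558, 0.14]
force: [0.9, 0.3, -0.4]
opening: 0.0654
t 11.77 pos [ 0.531  -0.3602  0.0169] box [-111.  -354.3   16.9] F [ 0.9  0.3 -0.4] op 0.0654 j [ 1.1   0.32 -0.32  2.02 -0.67  0.57 -0.09]
twist [0.003 0.001 0.002] n>= 0.0  travel cm after twist [ 0.22 -0.04  0.18]  before twist [ 0.22 -0.04  0.18]
```

```bash

python3 -m crank '{"grip":[1,1,1,1,1,1,1,1,1,1],"travel":[[0.05,0,0.12],[0,0,0],[0,0,0],[0,0,0],[0,0,0],[0,0,0],[0,0,0],[0,0,0],[0,0,0],[0,0,0]],"twist":[[0,0,0],[0,0,0],[0,0,0],[0,0,0],[0,0,0],[0,0,0],[0,0,0],[0,0,0],[0,0,0],[0,0,0]]}'
python3 -m crank '{"grip":[1,1,1,1,1,1],"travel":[[0,0,0],[0,0,0],[0,0,-1],[0,0,-2],[0,0,-2.5],[0,0,0]],"twist":[[0,0,0],[0,0,0],[0,0,0],[0,0,0],[0,0,0],[0,0,0]]}'
python3 - <<'E'
from h import *
c=manip.read_camera("wrist"); save("w4.png",c["frame"])
c=manip.read_camera("scene"); save("s4.png",c["frame"],(100,240,260,400),4)
# target above well: TCP box (8,-?) retract 22cm
delta(b2w([.008,-.03,.0205])-.22*tool(7,32).apply([0,0,1]),tool(7,32))
E
```

```text
clock: 12.6
tool_pos: [0.5323, -0.3602, 0.0163]
ee_rot: [3.137, -0.558, 0.14]
force: [-0.4, 0.2, 0.4]
opening: 0.0071
clock: 13.1
tool_pos: [0.5028, -0.3675, 0.0672]
ee_rot: [3.131, -0.56, 0.14]
force: [-0.4, -1.8, 0.3]
opening: 0.0005
t 13.2 pos [ 0.5033 -0.3653  0.0644] box [-139.1 -356.    64.4] F [ 0.3 -0.6 -0.4] op 0.0005 j [ 1.13  0.22 -0.3   2.03 -0.65  0.68 -0.11]
twist [-0.002 -0.     0.015] n>= 0.1  travel cm after twist [ 10.15 -32.6  -10.49]  before twist [ 10.65 -32.46 -10.41]
```

View pics/w4.png

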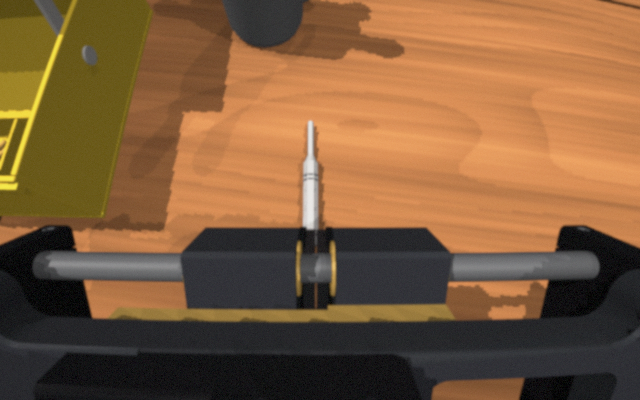

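View pics/s4.png

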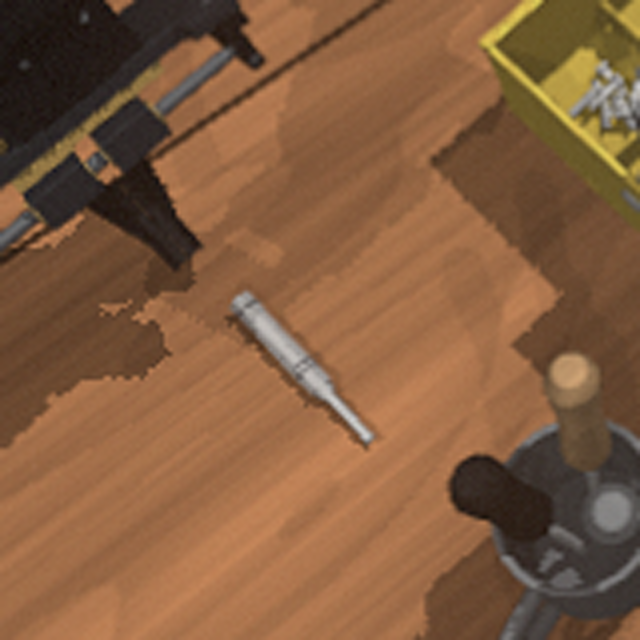

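The grasp missed: the opening fell to 0.5 mm and the scene crop shows the punch still on the bench, head at (245,300). The tips were too high on it. I'll reopen and go lower, watching the force.

```bash

python3 -m crank '{"grip":[-0.1,-0.1,-0.1,-0.1,-0.1,-0.1,-0.1,-0.1,-0.1],"travel":[[0,0,0],[0,0,0],[0,0,0],[0,0,0],[0,0,0],[0,0,0],[0,0,0],[0,0,0],[0,0,0]],"twist":[[0,0,0],[0,0,0],[0,0,0],[0,0,0],[0,0,0],[0,0,0],[0,0,0],[0,0,0],[0,0,0]]}'
python3 - <<'E'
from h import *
c=manip.read_camera("wrist"); P=cloud(c)
b=(abs(P[...,0]-.575)<.06)&(abs(P[...,1]+.36)<.03)&(P[...,2]>.005)&(P[...,2]<.03)
print(b.sum(),np.nanmedian(P[...,2][b]),cv2.minAreaRect(P[b][:,:2].astype(np.float32)))
c=manip.read_camera("top"); P=cloud(c)
b=(abs(P[...,0]-.575)<.08)&(abs(P[...,1]+.36)<.03)&(P[...,2]>.005)&(P[...,2]<.03)
print(b.sum(),np.nanmedian(P[...,2][b]),cv2.minAreaRect(P[b][:,:2].astype(np.float32)))
u=np.array([np.cos(np.radians(7.9)),np.sin(np.radians(7.9)),0]); p=np.array([.5406,-.3585,0])-.007*u
delta(p+[0,0,.0155],tool(7.9,32))
E
```

```text
clock: 13.95
tool_pos: [0.5035, -0.364, 0.063]
ee_rot: [3.137, -0.558, 0.14]
force: [0.6, -0.5, 0.4]
opening: 0.0459
1335 0.011649060432147279 ((0.56465744972229, -0.35533225536346436), (0.10111885517835617, 0.011636773124337196), 7.930803298950195)
131 0.009164602683073175 ((0.5625625252723694, -0.355777770280838), (0.10760573297739029, 0.013461279682815075), 7.6572699546813965)
t 14.05 pos [ 0.5034 -0.3641  0.063 ] box [-138.8 -354.8   63. ] F [-0.3 -1.5 -0. ] op 0.0472 j [ 1.13  0.22 -0.3   2.04 -0.65  0.68 -0.11]
twist [0.003 0.001 0.002] n>= 0.0  travel cm after twist [ 0.08 -0.04  5.65]  before twist [ 0.08 -0.06  5.65]
```

```bash

python3 -m crank '{"grip":[-0.1,-0.1,-0.1,-0.1,-0.1],"travel":[[0.08,-0.05,2],[0,0,2],[0,0,1.4],[0,0,0.2],[0,0,0]],"twist":[[0,0,0],[0,0,0],[0,0,0],[0,0,0],[0,0,0]]}'
python3 -m crank '{"grip":[-0.1,-0.1],"travel":[[0.08,0,0.12],[0,0,0]],"twist":[[0,0,0],[0,0,0]]}'
python3 -m crank '{"grip":[-0.1,-0.1],"travel":[[0.08,0,0.12],[0,0,0]],"twist":[[0,0,0],[0,0,0]]}'
python3 -m crank '{"grip":[-0.1,-0.1],"travel":[[-0.05,0,0.09],[0,0,0]],"twist":[[0,0,0],[0,0,0]]}'
```

```text
clock: 14.47
tool_pos: [0.5333, -0.3586, 0.0151]
ee_rot: [3.14, -0.557, 0.14]
force: [-0.9, -0.6, 0.9]
opening: 0.0481
clock: 14.63
tool_pos: [0.5349, -0.3602, 0.0162]
ee_rot: [3.136, -0.559, 0.14]
force: [0.9, 0.0, 0.6]
opening: 0.048
clock: 14.8
tool_pos: [0.5362, -0.3598, 0.0155]
ee_rot: [3.136, -0.559, 0.14]
force: [-0.5, 0.4, 0.1]
opening: 0.048
clock: 14.97
tool_pos: [0.536, -0.3594, 0.0139]
ee_rot: [3.137, -0.558, 0.14]
force: [0.1, 0.4, -0.2]
opening: 0.0479
```

```bash

python3 -m crank '{"grip":[-0.1,-0.1],"travel":[[-0.05,0,0.09],[0,0,0]],"twist":[[0,0,0],[0,0,0]]}'
python3 -m crank '{"grip":[-0.1,-0.1],"travel":[[-0.05,0,0.09],[0,0,0]],"twist":[[0,0,0],[0,0,0]]}'
python3 -m crank '{"grip":[-0.1,-0.1],"travel":[[-0.05,0,0.09],[0,0,0]],"twist":[[0,0,0],[0,0,0]]}'
```

```text
clock: 15.13
tool_pos: [0.536, -0.3591, 0.0125]
ee_rot: [3.138, -0.558, 0.14]
force: [0.2, 0.7, 0.5]
opening: 0.0478
clock: 15.3
tool_pos: [0.5361, -0.3591, 0.0114]
ee_rot: [3.138, -0.558, 0.14]
force: [0.5, -0.0, -0.2]
opening: 0.0479
clock: 15.47
tool_pos: [0.5362, -0.3591, 0.0104]
ee_rot: [3.138, -0.558, 0.14]
force: [-0.1, 0.1, 0.5]
opening: 0.0481
```

```bash

python3 -m crank '{"grip":[1,1,1,1,1,1,1,1,1,1],"travel":[[0,0,0],[0,0,0],[0,0,0],[0,0,0],[0,0,0],[0,0,0],[0,0,0],[0,0,0],[0,0,0],[0,0,0]],"twist":[[0,0,0],[0,0,0],[0,0,0],[0,0,0],[0,0,0],[0,0,0],[0,0,0],[0,0,0],[0,0,0],[0,0,0]]}'
python3 -m crank '{"grip":[1,1,1,1,1,1],"travel":[[0,0,0],[0,0,0],[0,0,-1],[0,0,-2],[0,0,-2.5],[0,0,0]],"twist":[[0,0,0],[0,0,0],[0,0,0],[0,0,0],[0,0,0],[0,0,0]]}'
python3 - <<'E'
from h import *
c=manip.read_camera("wrist"); save("w5.png",c["frame"])
c=manip.read_camera("scene"); save("s5.png",c["frame"],(100,240,260,400),4)
delta(b2w([.008,-.03,.0205])-.22*tool(7,32).apply([0,0,1]),tool(7,32))
E
```

```text
clock: 16.3
tool_pos: [0.5363, -0.3592, 0.0106]
ee_rot: [3.137, -0.558, 0.14]
force: [-0.5, -0.2, -0.6]
opening: 0.0004
clock: 16.8
tool_pos: [0.5068, -0.3665, 0.0615]
ee_rot: [3.131, -0.56, 0.14]
force: [-0.4, -0.8, 0.2]
opening: 0.0003
t 16.9 pos [ 0.5073 -0.3642  0.0587] box [-135.  -355.4   58.7] F [-0.4  0.7 -0. ] op 0.0005 j [ 1.13  0.23 -0.31  2.03 -0.66  0.66 -0.11]
twist [-0.002 -0.     0.015] n>= 0.1  travel cm after twist [ 10.11 -32.54 -11.18]  before twist [ 10.61 -32.41 -11.11]
```

View pics/s5.png

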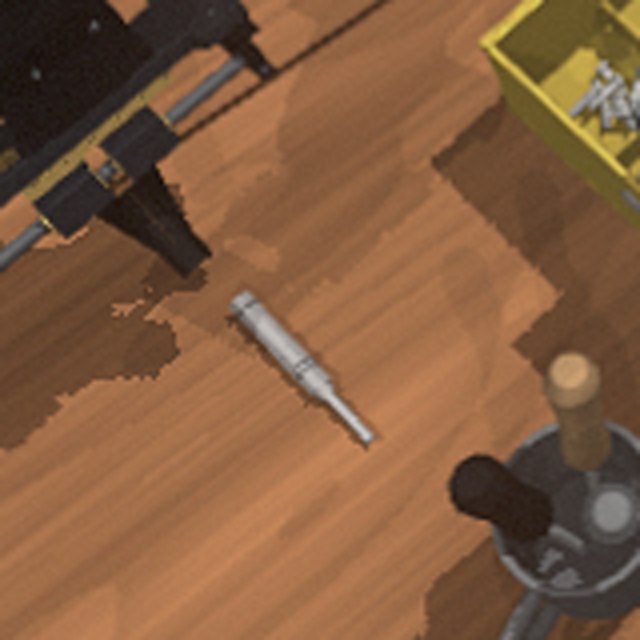

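```bash

python3 - <<'E'
from h import *
s=manip.observe(); R=Ro.from_euler('xyz',s['ee_rot']); T=s['tool_pos']
tip=T+R.apply([0,0,.011])
for n in("scene","top"):
    c=manip.read_camera(n)
    for P in (T,tip,[.5059,-.3633,.006],[.6149,-.3482,.006],[.5406,-.3585,.012]):
        uv=cv2.projectPoints(np.array([P],float),cv2.Rodrigues(c["R"])[0],c["t"],c["camera_matrix"],np.asarray(c["dist_coeffs"]))[0].ravel()
        print(n,np.round(P,3),uv.round(1), ((uv-[100,240])*4).round())
    if n=="top": save("t5.png",c["frame"],(420,140,540,240),6)
    P=cloud(c)
    b=(abs(P[...,0]-tip[0])<.04)&(abs(P[...,1]-tip[1])<.03)&(P[...,2]>.02)&(P[...,2]<.10)
    q=P[b]; print(len(q), q[np.argsort(q[:,2])[:8]].round(3) if len(q) else '')
E
```

```text
scene [ 0.507 -0.364  0.059] [150.6 307.2] [202. 269.]
scene [ 0.513 -0.364  0.049] [153.7 310.5] [215. 282.]
scene [ 0.506 -0.363  0.006] [158.4 314.1] [233. 296.]
scene [ 0.615 -0.348  0.006] [191. 349.] [364. 436.]
scene [ 0.541 -0.358  0.012] [167.7 324.1] [271. 336.]
132 [[ 0.509 -0.359  0.072]
 [ 0.492 -0.366  0.072]
 [ 0.51  -0.355  0.073]
 [ 0.512 -0.369  0.074]
 [ 0.511 -0.364  0.074]
 [ 0.506 -0.36   0.074]
 [ 0.51  -0.362  0.075]
 [ 0.51  -0.363  0.076]]
top [ 0.507 -0.364  0.059] [466.8 211.4] [1467. -114.]
top [ 0.513 -0.364  0.049] [465.  209.6] [1460. -122.]
top [ 0.506 -0.363  0.006] [459.1 213.3] [1436. -107.]
top [ 0.615 -0.348  0.006] [452.1 176.4] [1408. -254.]
top [ 0.541 -0.358  0.012] [457.6 201.3] [1431. -155.]
68 [[ 0.492 -0.357  0.063]
 [ 0.497 -0.357  0.063]
 [ 0.489 -0.359  0.065]
 [ 0.494 -0.356  0.065]
 [ 0.5   -0.356  0.066]
 [ 0.502 -0.355  0.068]
 [ 0.505 -0.355  0.069]
 [ 0.494 -0.357  0.069]]
```

View pics/t5.png

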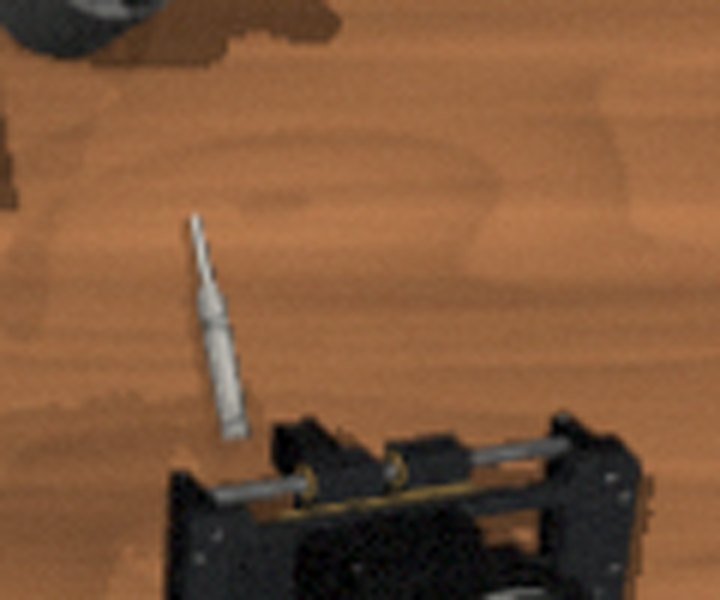

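View pics/w5.png

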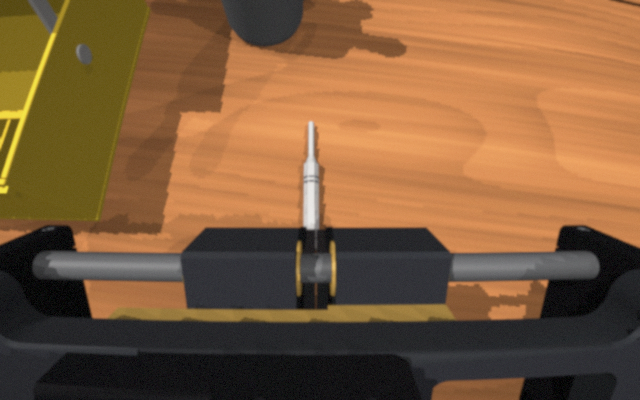

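The fingers closed above the punch again. In the scene and top views the visible fingertips sit about 5–10 mm higher than I assumed. I'll descend in small steps until the force shows contact.

```bash

python3 -m crank '{"grip":[-0.1,-0.1,-0.1,-0.1,-0.1,-0.1,-0.1,-0.1,-0.1],"travel":[[0,0,0],[0,0,0],[0,0,0],[0,0,0],[0,0,1.5],[0,0,1.5],[0,0,1.5],[0,0,0.8],[0,0,0]],"twist":[[0,0,0],[0,0,0],[0,0,0],[0,0,0],[0,0,0],[0,0,0],[0,0,0],[0,0,0],[0,0,0]]}'
python3 - <<'E'
from h import *
u=np.array([np.cos(np.radians(7.9)),np.sin(np.radians(7.9)),0]); p=np.array([.5406,-.3585,0])-.007*u
delta(p+[0,0,.011],tool(7.9,32))
c=manip.read_camera("scene"); save("s6.png",c["frame"],(100,240,260,400),4)
c=manip.read_camera("wrist"); save("w6.png",c["frame"])
E
```

```text
clock: 17.75
tool_pos: [0.5353, -0.3575, 0.0104]
ee_rot: [3.141, -0.557, 0.14]
force: [-0.9, -0.6, 0.1]
opening: 0.0467
t 17.75 pos [ 0.5353 -0.3575  0.0104] box [-106.4 -352.2   10.4] F [-0.9 -0.6  0.1] op 0.0467 j [ 1.09  0.34 -0.33  2.02 -0.67  0.56 -0.09]
twist [-0.     0.002  0.001] n>= 0.0  travel cm after twist [-0.13  0.17 -0.15]  before twist [-0.13  0.17 -0.15]
```

View pics/s6.png

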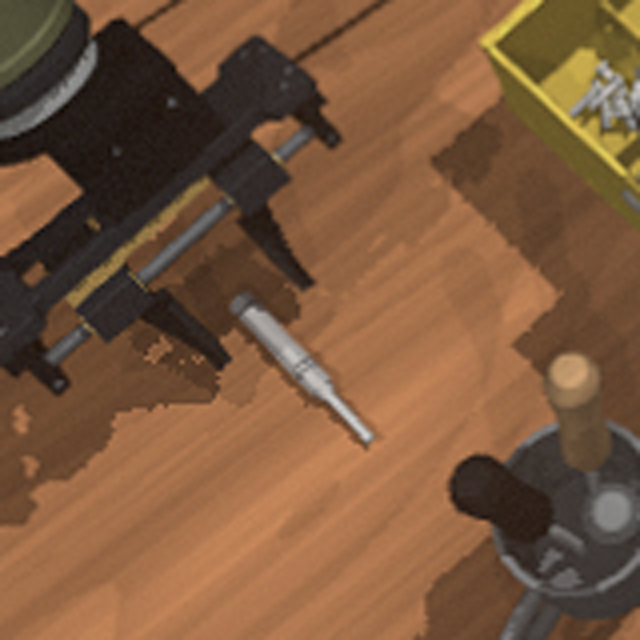

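View pics/w6.png

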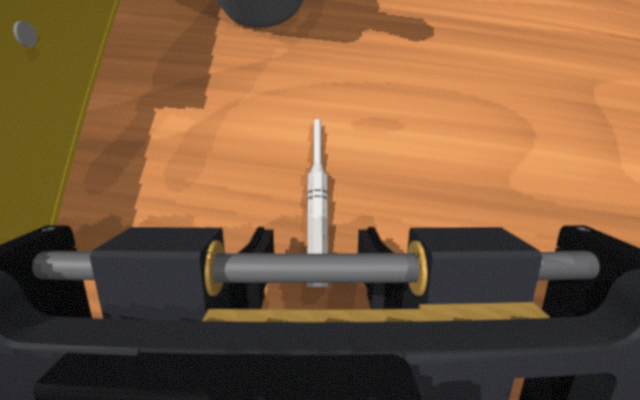

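Both fingertips (zoom (225,362) and (310,285)) still stand clear of their shadows, so they're above the bench. Stepping down with force checks.

```bash

python3 -m crank '{"grip":[-0.1,-0.1],"travel":[[-0.1,0.1,0.17],[0,0,0]],"twist":[[0,0,0],[0,0,0]]}'
python3 -m crank '{"grip":[-0.1,-0.1],"travel":[[-0.1,0,0.17],[0,0,0]],"twist":[[0,0,0],[0,0,0]]}'
python3 -m crank '{"grip":[-0.1,-0.1],"travel":[[-0.05,0,0.09],[0,0,0]],"twist":[[0,0,0],[0,0,0]]}'
python3 -m crank '{"grip":[-0.1,-0.1],"travel":[[-0.05,0,0.09],[0,0,0]],"twist":[[0,0,0],[0,0,0]]}'
```

```text
clock: 18.02
tool_pos: [0.5352, -0.3612, 0.0108]
ee_rot: [3.136, -0.558, 0.14]
force: [-0.2, 0.1, 0.1]
opening: 0.0478
clock: 18.18
tool_pos: [0.5352, -0.3606, 0.0085]
ee_rot: [3.137, -0.558, 0.14]
force: [0.2, 0.8, 0.0]
opening: 0.0476
clock: 18.35
tool_pos: [0.5354, -0.3603, 0.0073]
ee_rot: [3.137, -0.558, 0.14]
force: [-0.3, 1.0, -0.2]
opening: 0.0475
clock: 18.52
tool_pos: [0.5355, -0.3602, 0.0062]
ee_rot: [3.138, -0.558, 0.14]
force: [-0.3, 0.4, -0.5]
opening: 0.0478
```

```bash

python3 -m crank '{"grip":[-0.1,-0.1],"travel":[[-0.05,0,0.09],[0,0,0]],"twist":[[0,0,0],[0,0,0]]}'
python3 -m crank '{"grip":[-0.1,-0.1],"travel":[[-0.05,0,0.09],[0,0,0]],"twist":[[0,0,0],[0,0,0]]}'
python3 - <<'E'
from h import *
c=manip.read_camera("scene"); save("s7.png",c["frame"],(130,270,200,340),8)
E
```

```text
clock: 18.68
tool_pos: [0.5356, -0.3602, 0.0051]
ee_rot: [3.138, -0.558, 0.14]
force: [0.1, -0.3, -0.4]
opening: 0.0478
clock: 18.85
tool_pos: [0.5356, -0.3602, 0.004]
ee_rot: [3.138, -0.558, 0.14]
force: [0.6, -0.6, 0.1]
opening: 0.0479
```

View pics/s7.png

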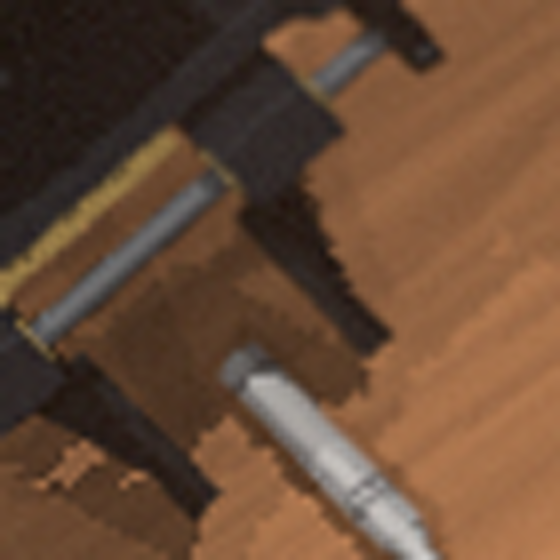

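```bash

python3 - <<'E'
from h import *
c=manip.read_camera("scene"); P=cloud(c); g=c["frame"].max(2)
for name,(u0,v0) in {"R":(130+370/8,270+330/8),"L":(130+200/8,270+495/8)}.items():
    u0,v0=int(u0),int(v0)
    for v in range(v0-3,v0+4):
        print(name,v,[ (int(g[v,u]),tuple((P[v,u]*1000).round().astype(int))) for u in range(u0-2,u0+4,2)])
E
```

```text
R 308 [(40, (np.int64(528), np.int64(-329), np.int64(33))), (115, (np.int64(517), np.int64(-327), np.int64(2))), (143, (np.int64(521), np.int64(-324), np.int64(4)))]
R 309 [(47, (np.int64(529), np.int64(-331), np.int64(30))), (65, (np.int64(518), np.int64(-329), np.int64(-1))), (141, (np.int64(521), np.int64(-325), np.int64(1)))]
R 310 [(50, (np.int64(530), np.int64(-332), np.int64(28))), (43, (np.int64(532), np.int64(-329), np.int64(26))), (121, (np.int64(524), np.int64(-326), np.int64(2)))]
R 311 [(47, (np.int64(531), np.int64(-333), np.int64(26))), (41, (np.int64(533), np.int64(-330), np.int64(24))), (65, (np.int64(525), np.int64(-327), np.int64(1)))]
R 312 [(53, (np.int64(532), np.int64(-334), np.int64(25))), (46, (np.int64(535), np.int64(-331), np.int64(24))), (80, (np.int64(536), np.int64(-328), np.int64(21)))]
R 313 [(63, (np.int64(534), np.int64(-335), np.int64(23))), (54, (np.int64(534), np.int64(-332), np.int64(19))), (153, (np.int64(530), np.int64(-330), np.int64(3)))]
R 314 [(82, (np.int64(525), np.int64(-338), np.int64(0))), (104, (np.int64(528), np.int64(-334), np.int64
[... 521 characters left out ...]
532), np.int64(-383), np.int64(2)))]
L 331 [(47, (np.int64(541), np.int64(-388), np.int64(30))), (47, (np.int64(540), np.int64(-385), np.int64(22))), (89, (np.int64(534), np.int64(-384), np.int64(1)))]
L 332 [(43, (np.int64(542), np.int64(-389), np.int64(28))), (47, (np.int64(543), np.int64(-386), np.int64(24))), (144, (np.int64(536), np.int64(-385), np.int64(0)))]
L 333 [(46, (np.int64(541), np.int64(-391), np.int64(22))), (59, (np.int64(544), np.int64(-387), np.int64(23))), (152, (np.int64(536), np.int64(-387), np.int64(-3)))]
L 334 [(69, (np.int64(533), np.int64(-394), np.int64(-2))), (115, (np.int64(536), np.int64(-391), np.int64(0))), (154, (np.int64(541), np.int64(-387), np.int64(4)))]
```

```bash

python3 - <<'E'
from h import *
s=manip.observe(); R=Ro.from_euler('xyz',s['ee_rot']).as_matrix(); T=s['tool_pos']
c=manip.read_camera("wrist"); save("w7.png",c["frame"])
o=-c["R"].T@c["t"]; print("now",R.T@(o-T), (c["R"]@R).round(3).tolist())
R0=Ro.from_euler('xyz',[-3.13967,0,.41579]).as_matrix()
Rc=np.array([[0.404,-0.915,-0.002],[-0.884,-0.391,0.255],[-0.234,-0.102,-0.967]]);t=np.array([-.649,-.033,.390])
print("start",R0.T@(-Rc.T@t-np.array([.26227,-.59411,.21036])),(Rc@R0).round(3).tolist())
# fingers in wrist depth, in tool frame
P=cloud(c); Q=(P.reshape(-1,3)-T)@R; 
for uv in [(265,240),(265,235),(268,245),(362,240),(366,235)]:
    u,v=uv; print(uv,c["frame"][v,u],((P[v,u]-T)@R*1000).round(1))
E
```

```text
now [ 6.81580742e-02 -5.60676425e-05 -1.74935806e-01] [[0.0, 1.0, -0.0], [-0.967, 0.0, -0.255], [-0.255, 0.0, 0.967]]
start [ 6.76972920e-02 -1.24661717e-04 -1.73887082e-01] [[-0.0, 1.0, 0.0], [-0.967, 0.0, -0.255], [-0.255, 0.001, 0.967]]
(265, 240) [35 32 32] [  8.4 -25.3 -29.2]
(265, 235) [33 33 30] [  8.7 -26.3 -23. ]
(268, 245) [15 15 15] [  5.8 -23.9 -29.2]
(362, 240) [30 26 25] [  6.9  23.9 -25.4]
(366, 235) [34 31 31] [  8.6  26.3 -22.8]
```

View pics/w7.png

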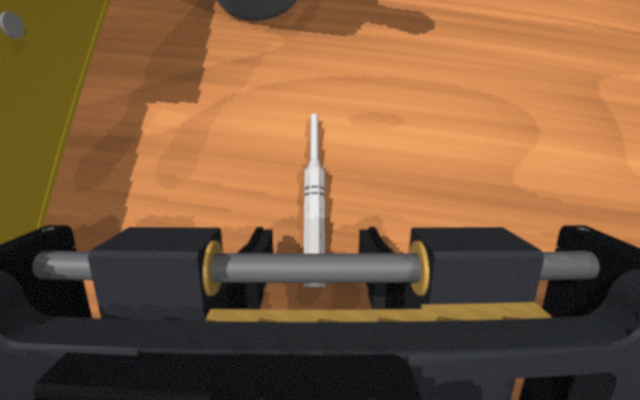

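```bash

python3 - <<'E'
from h import *
s=manip.observe(); R=Ro.from_euler('xyz',s['ee_rot']).as_matrix(); T=s['tool_pos']
c=manip.read_camera("wrist"); P=cloud(c); Q=(P-T)@R*1000; g=c["frame"].max(2)
save("w8.png",c["frame"],(230,210,410,320),4)
for u in (258,262,266,269,272): print(u,[(v,int(g[v,u]),Q[v,u].round().astype(int).tolist()) for v in range(225,244,3)])
m=(abs(Q[...,0])<12)&(abs(Q[...,1])<45)&(Q[...,2]>-60)&(g<80)&(P[...,2]>.006); print(m.sum(), np.percentile(Q[m],[0,1,50,99,100],axis=0).round(1).tolist())
E
```

```text
258 [(225, 202, [4, -36, 7]), (228, 45, [10, -31, -16]), (231, 21, [10, -30, -21]), (234, 23, [10, -29, -26]), (237, 19, [10, -29, -29]), (240, 22, [9, -29, -30]), (243, 22, [8, -28, -32])]
262 [(225, 203, [4, -33, 6]), (228, 80, [10, -29, -15]), (231, 27, [9, -29, -18]), (234, 33, [8, -28, -21]), (237, 31, [8, -28, -25]), (240, 31, [8, -27, -29]), (243, 37, [9, -26, -34])]
266 [(225, 215, [4, -31, 6]), (228, 179, [2, -30, 5]), (231, 41, [8, -27, -16]), (234, 30, [9, -26, -21]), (237, 39, [9, -25, -25]), (240, 33, [8, -25, -28]), (243, 33, [9, -24, -33])]
269 [(225, 207, [4, -28, 5]), (228, 163, [2, -29, 5]), (231, 36, [9, -25, -17]), (234, 36, [9, -25, -21]), (237, 28, [8, -24, -24]), (240, 19, [7, -24, -24]), (243, 24, [5, -24, -26])]
272 [(225, 192, [4, -27, 5]), (228, 173, [3, -27, 4]), (231, 114, [7, -24, -14]), (234, 109, [6, -24, -14]), (237, 108, [4, -24, -14]), (240, 114, [2, -24, -14]), (243, 96, [1, -24, -15])]
1364 [[-11.3, -34.4, -60.0], [-10.4, -33.0, -59.5], [8.6, 23.8, -35.0], [10.5, 33.2, -15.6], [10.9, 34.6, -14.1]]
```

View pics/w8.png

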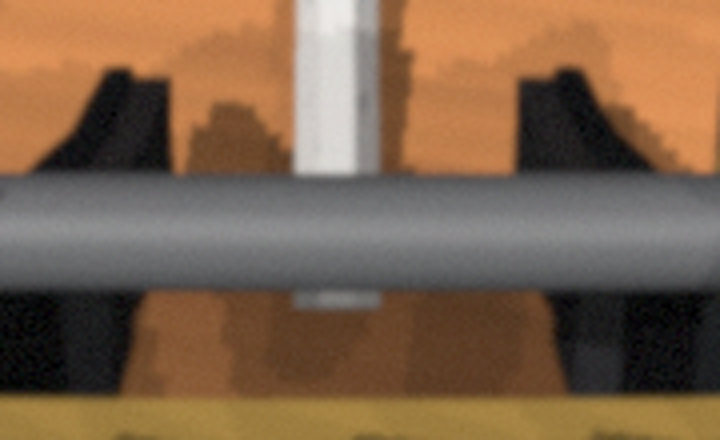

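The wrist and scene depth agree: the real fingertips lie about 14 mm behind the reported TCP, not 11 mm ahead. That explains the misses. I'll also check where the body starts.

```bash

python3 - <<'E'
from h import *
s=manip.observe(); R=Ro.from_euler('xyz',s['ee_rot']).as_matrix(); T=s['tool_pos']
for n in("scene","top"):
    c=manip.read_camera(n); P=cloud(c); Q=(P-T)@R*1000
    m=(abs(Q[...,0])<60)&(abs(Q[...,1])<110)&(Q[...,2]>-160)&(P[...,2]>.012)
    q=Q[m]
    for a in range(-160,0,10):
        k=(q[:,2]>=a)&(q[:,2]<a+10)
        if k.sum()>3: print(n,a,k.sum(),"x",np.percentile(q[k,0],[2,98]).round(),"y",np.percentile(q[k,1],[2,98]).round())
E
```

```text
scene -160 176 x [21. 27.] y [-49.  14.]
scene -150 190 x [21. 30.] y [-48.  15.]
scene -140 171 x [21. 30.] y [-49.  15.]
scene -130 1070 x [-31.  39.] y [-92.  92.]
scene -120 457 x [-18.  41.] y [-89.  89.]
scene -110 456 x [-31.  41.] y [-85.  84.]
scene -100 419 x [10. 41.] y [-83.  82.]
scene -90 108 x [-9. 41.] y [-85.  84.]
scene -70 65 x [-4. 16.] y [-39.  38.]
scene -60 68 x [-5. 15.] y [-37.  36.]
scene -50 50 x [ 7. 15.] y [-35.  35.]
scene -40 49 x [-4. 15.] y [-34.  32.]
scene -30 41 x [-15.  15.] y [-32.  31.]
scene -20 55 x [-14.  14.] y [-32.  31.]
scene -10 25 x [ 1. 20.] y [-5.  3.]
top -160 35 x [-20.  24.] y [-51. -44.]
top -150 81 x [-15.  27.] y [-50.  15.]
top -140 87 x [-19.  27.] y [-50.  14.]
top -130 672 x [-32.  37.] y [-94.  92.]
top -120 215 x [-26.  39.] y [-95.  91.]
top -110 217 x [-6. 39.] y [-93.  85.]
top -100 174 x [21. 40.] y [-83.  82.]
top -90 90 x [-30.  40.] y [-87.  84.]
top -80 10 x [-8. 34.] y [-86.  82.]
top -70 6 x [-1.  7.] y [24. 30.]
top -60 10 x [-5. 13.] y [24. 38.]
top -50 15 x [-9. 12.] y [24. 37.]
top -40 17 x [-0. 12.] y [-34.  33.]
top -30 25 x [-3. 12.] y [-33.  33.]
top -20 30 x [-8. 12.] y [-33.  31.]
top -10 11 x [ 2. 14.] y [-32.  28.]
```

```bash
python3 - <<'E'
s=open('h.py').read()
s=s.replace("d=np.asarray(pos)-s['tool_pos']","tp=s['tool_pos']-.025*R0.apply([0,0,1]); d=np.asarray(pos)-.0*R.apply([0,0,1])-tp+.025*(R.apply([0,0,1])-R0.apply([0,0,1]))")
s=s.replace("\"pos\",s['tool_pos'].round(4),\"box\",(w2b(s['tool_pos'])","\"truepos\",tp.round(4),\"box\",(w2b(tp)")
open('h.py','w').write(s)
from h import *
u=np.array([np.cos(np.radians(7.9)),np.sin(np.radians(7.9)),0]); p=np.array([.5406,-.3585,0])-.007*u
delta(p+[0,0,.0165],tool(7.9,32))
E
```

```text
t 19.15 truepos [ 0.5226 -0.3621  0.0255] box [-119.6 -355.1   25.5] F [-0.3  0.6  0. ] op 0.0477 j [ 1.1   0.35 -0.33  2.02 -0.68  0.54 -0.08]
twist [0.003 0.001 0.002] n>= 0.0  travel cm after twist [ 0.49 -0.11  1.37]  before twist [ 0.49 -0.12  1.37]
```

```bash

python3 -m crank '{"grip":[-0.1,-0.1,-0.1,-0.1],"travel":[[0.49,-0.1,0.5],[0,0,0.5],[0,0,0.3],[0,0,0]],"twist":[[0,0,0],[0,0,0],[0,0,0],[0,0,0]]}'
python3 - <<'E'
from h import *
u=np.array([np.cos(np.radians(7.9)),np.sin(np.radians(7.9)),0]); p=np.array([.5406,-.3585,0])-.007*u
delta(p+[0,0,.0155],tool(7.9,32))
E
```

```text
clock: 19.48
tool_pos: [0.547, -0.3575, -0.0041]
ee_rot: [3.138, -0.558, 0.14]
force: [-2.7, 2.0, 5.3]
opening: 0.0481
t 19.48 truepos [ 0.5339 -0.3592  0.0171] box [-108.  -353.7   17.1] F [-2.7  2.   5.3] op 0.0481 j [ 1.08  0.38 -0.33  2.01 -0.68  0.52 -0.09]
twist [0.002 0.    0.002] n>= 0.0  travel cm after twist [-0.1   0.01  0.12]  before twist [-0.1   0.01  0.12]
```

Fingertips now touch the bench (5 N). I'll back off 1 mm and close.

```bash

python3 -m crank '{"grip":[0.2,1,1,1,1,1,1,1,1,1],"travel":[[0.05,0,-0.08],[0,0,0],[0,0,0],[0,0,0],[0,0,0],[0,0,0],[0,0,0],[0,0,0],[0,0,0],[0,0,0]],"twist":[[0,0,0],[0,0,0],[0,0,0],[0,0,0],[0,0,0],[0,0,0],[0,0,0],[0,0,0],[0,0,0],[0,0,0]]}'
python3 -m crank '{"grip":[1,1,1,1,1,1],"travel":[[0,0,0],[0,0,0],[0,0,-1],[0,0,-2],[0,0,-2.5],[0,0,0]],"twist":[[0,0,0],[0,0,0],[0,0,0],[0,0,0],[0,0,0],[0,0,0]]}'
python3 - <<'E'
from h import *
c=manip.read_camera("wrist"); save("w9.png",c["frame"])
delta(b2w([.008,-.03,.022])-.22*tool(7,32).apply([0,0,1]),tool(7,32))
E
```

```text
clock: 20.32
tool_pos: [0.5464, -0.3578, -0.0034]
ee_rot: [3.137, -0.558, 0.14]
force: [0.2, 0.7, -0.9]
opening: 0.0109
clock: 20.82
tool_pos: [0.5169, -0.3651, 0.0475]
ee_rot: [3.131, -0.56, 0.14]
force: [0.4, -1.2, -0.0]
opening: 0.0114
t 20.87 truepos [ 0.5042 -0.3658  0.0673] box [-138.3 -356.6   67.3] F [ 0.3 -0.1 -0.9] op 0.0109 j [ 1.12  0.26 -0.31  2.03 -0.66  0.63 -0.11]
twist [ 0.    -0.001  0.015] n>= 0.1  travel cm after twist [ 10.   -32.66 -10.41]  before twist [ 10.52 -32.51 -10.4 ]
```

View pics/w9.png

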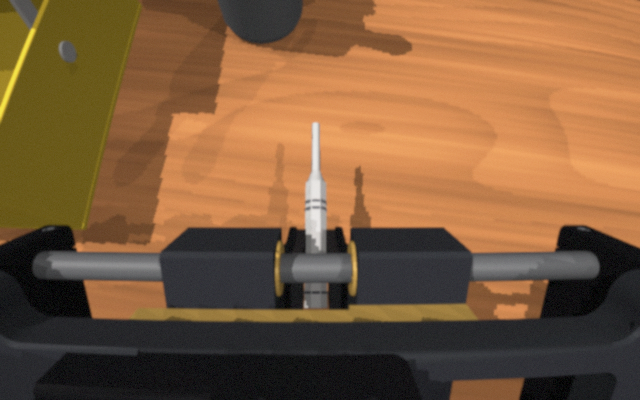

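Punch held (opening 11 mm) with the shank between the pads at col 315. Moving to in front of the well.

```bash

python3 -m crank '{"grip":[1,1,1,1,1,1,1,1,1,1],"travel":[[1,0,-2.5],[2,0,-2.6],[2,-1,-2.6],[2,-3,-2.6],[2,-3.3,0],[1.5,-3.3,0],[0,-3.5,0],[0,-3.5,0],[0,-3.5,0],[0,-3.5,0]],"twist":[[0,0,0.015],[0,0,0],[0,0,0],[0,0,0],[0,0,0],[0,0,0],[0,0,0],[0,0,0],[0,0,0],[0,0,0]]}'
python3 -m crank '{"grip":[1,1,1,1,1],"travel":[[0,-3.5,0],[0,-3,0],[0,-1.4,0],[0,0,0],[0,0,0]],"twist":[[0,0,0],[0,0,0],[0,0,0],[0,0,0],[0,0,0]]}'
python3 - <<'E'
from h import *
c=manip.read_camera("wrist"); save("w10.png",c["frame"])
P=cloud(c); np.savez("w10.npz",P=P,f=c["frame"])
delta(b2w([.008,-.03,.022]),tool(7,32))
E
```

```text
clock: 21.7
tool_pos: [0.5206, -0.1134, 0.1845]
ee_rot: [-3.136, -0.557, 0.123]
force: [0.5, -0.1, -0.7]
opening: 0.011
clock: 22.12
tool_pos: [0.5191, -0.0784, 0.1846]
ee_rot: [-3.14, -0.552, 0.13]
force: [0.1, -0.7, -0.2]
opening: 0.011
t 22.17 truepos [ 0.5061 -0.0823  0.206 ] box [-101.9  -75.4  206. ] F [ 0.3 -0.5 -0.3] op 0.0113 j [ 0.47 -0.3  -0.2   2.24 -0.41  0.71 -0.93]
twist [-0.003  0.007  0.003] n>= 0.1  travel cm after twist [-0.42 -4.53 21.43]  before twist [-0.26 -4.46 21.45]
```

View pics/w10.png

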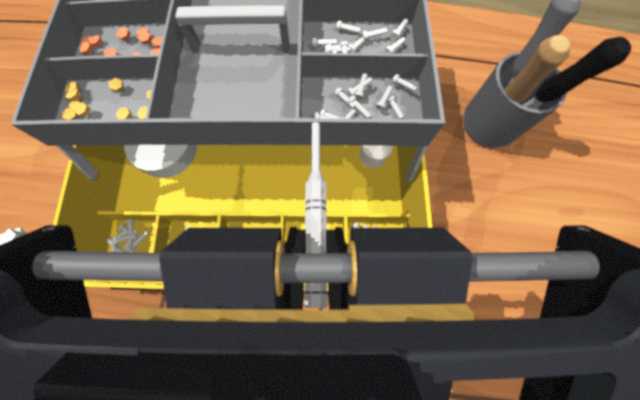

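The well is visible: the tin around (160,155) and the jar around (376,153), with the middle clear. Joint 2 sits at its limit here, so I'll stay further forward from now on. Now measuring the tin and jar.

```bash

python3 - <<'E'
from h import *
d=np.load("w10.npz");P=w2b(d["P"].reshape(-1,3)).reshape(400,640,3)*1000
for uv in [(130,160),(160,160),(190,160),(362,155),(376,155),(390,155),(260,200),(350,200),(100,200),(300,215)]:
    u,v=uv; print(uv,d["f"][v,u],P[v,u].round(0))
hv=cv2.cvtColor(d["f"],cv2.COLOR_RGB2HSV)
m=(hv[...,1]<60)&(P[...,2]>3)&(P[...,2]<45)&(P[...,0]>-30)&(P[...,0]<110)&(abs(P[...,1])<178)
for s in(1,-1):
    k=m&(P[...,1]*s>40); print(s,k.sum(),np.percentile(P[k],[2,50,98],axis=0).round(0).tolist())
# bin inner side walls & front wall: yellow extents
y=(hv[...,0]>20)&(hv[...,0]<34)&(hv[...,1]>150)
k=y&(P[...,2]>60)&(P[...,2]<95); print(np.percentile(P[k],[1,99],axis=0).round(0).tolist())
E
```

```text
(130, 160) [153 149 132] [ 25. 148.  36.]
(160, 160) [251 251 248] [ 26. 112.  34.]
(190, 160) [103 105  99] [36. 86. 11.]
(362, 155) [118 113 106] [  41. -129.   19.]
(376, 155) [233 228 217] [  33. -143.   36.]
(390, 155) [146 128  69] [  48. -167.    5.]
(260, 200) [245 222  69] [-14.  -5.   6.]
(350, 200) [242 219  65] [ -13. -115.    4.]
(100, 200) [116  98  30] [-24. 175.  36.]
(300, 215) [243 219  68] [-40. -56.  35.]
1 1756 [[14.0, 83.0, 10.0], [31.0, 113.0, 34.0], [48.0, 155.0, 36.0]]
-1 509 [[28.0, -160.0, 11.0], [36.0, -142.0, 35.0], [45.0, -128.0, 37.0]]
[[-121.0, -180.0, 60.0], [26.0, 179.0, 90.0]]
```

```bash

python3 -m crank '{"grip":[1,1,1,1,1],"travel":[[-0.8,-0.3,1.9],[-0.9,-0.3,1.9],[-0.9,-0.2,1.9],[-0.9,-0.2,1.7],[0,0,0]],"twist":[[0,0.007,0],[0,0,0],[0,0,0],[0,0,0],[0,0,0]]}'
python3 - <<'E'
from h import *
delta(b2w([-.05,-.065,.115]),tool(7,32))
c=manip.read_camera("wrist"); save("w11.png",c["frame"])
E
```

```text
clock: 22.58
tool_pos: [0.5238, -0.0721, 0.0988]
ee_rot: [-3.136, -0.551, 0.117]
force: [-1.0, 0.5, -1.1]
opening: 0.0114
t 22.58 truepos [ 0.5108 -0.0738  0.1201] box [-96.2 -67.5 120.1] F [-1.   0.5 -1.1] op 0.0114 j [ 0.44 -0.18 -0.21  2.34 -0.47  0.5  -0.87]
twist [-0.003  0.007 -0.004] n>= 0.1  travel cm after twist [ 3.66 -0.25  2.88]  before twist [ 3.68 -0.26  2.86]
```

View pics/w11.png

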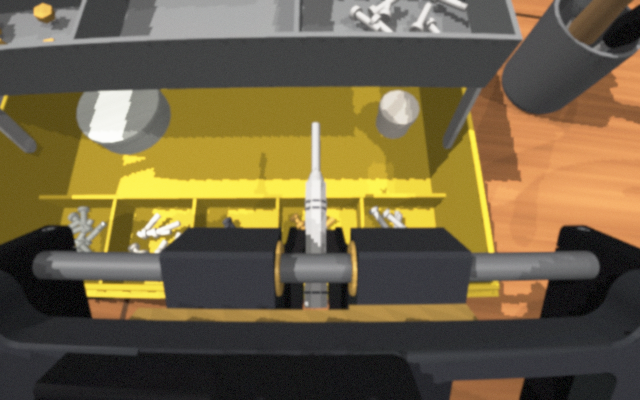

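The view is clear under the tray: punch tip at (316,125), jar at (398,110), tin at (125,110). Moving in.

```bash

python3 -m crank '{"grip":[1,1,1,1,1,1,1,1],"travel":[[1.2,-0.2,1],[1.2,0,1],[1.26,0,0.9],[0,0,2.2],[0,0,2.2],[0,0,2.2],[0,0,2],[0,0,0]],"twist":[[0,0.007,0],[0,0,0],[0,0,0],[0,0,0],[0,0,0],[0,0,0],[0,0,0],[0,0,0]]}'
python3 - <<'E'
from h import *
delta(b2w([.008,-.065,.0225]),tool(7,32))
c=manip.read_camera("wrist"); save("w12.png",c["frame"])
c=manip.read_camera("scene"); save("s12.png",c["frame"])
E
```

```text
clock: 23.3
tool_pos: [0.6192, -0.0585, 0.0245]
ee_rot: [-3.138, -0.564, 0.119]
force: [-1.7, 0.4, -1.2]
opening: 0.0113
t 23.3 truepos [ 0.6059 -0.0601  0.0457] box [ -0.1 -65.6  45.7] F [-1.7  0.4 -1.2] op 0.0113 j [ 0.4   0.16 -0.27  2.22 -0.41  0.25 -0.94]
twist [-0.002 -0.006 -0.003] n>= 0.1  travel cm after twist [-0.55 -0.06  2.39]  before twist [-0.57 -0.05  2.39]
```

View pics/w12.png

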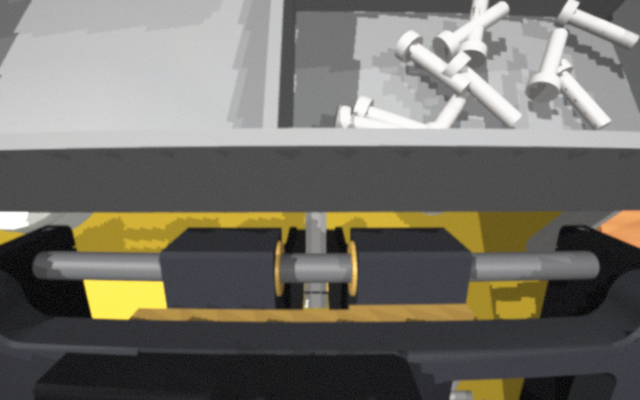

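View pics/s12.png

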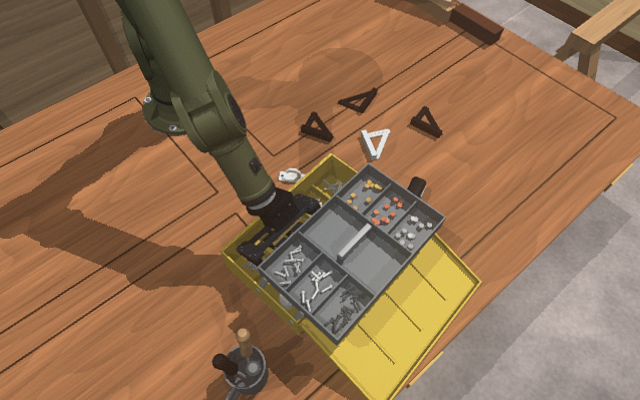

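The gripper is clear of the tray edge, with no contact force. Final 24 mm down, slowly.

```bash

python3 -m crank '{"grip":[1,1,1,1],"travel":[[-0.25,-0.05,0.8],[-0.2,0,0.6],[0,0,0.4],[0,0,0]],"twist":[[0,-0.006,0],[0,0,0],[0,0,0],[0,0,0]]}'
python3 - <<'E'
from h import *
delta(b2w([.008,-.065,.0225]),tool(7,32))
E
```

```text
clock: 23.73
tool_pos: [0.6243, -0.0557, 0.0083]
ee_rot: [-3.14, -0.56, 0.123]
force: [0.4, -0.3, -0.4]
opening: 0.0113
t 23.73 truepos [ 0.6111 -0.0573  0.0295] box [  5.5 -63.5  29.5] F [ 0.4 -0.3 -0.4] op 0.0113 j [ 0.38  0.2  -0.27  2.21 -0.4   0.22 -0.94]
twist [-0.002 -0.001  0.001] n>= 0.0  travel cm after twist [-0.16  0.16  0.73]  before twist [-0.16  0.16  0.73]
```

```bash

python3 -m crank '{"grip":[1,1,1],"travel":[[-0.16,0,0.3],[0,0,0.3],[0,0,0]],"twist":[[0,0,0],[0,0,0],[0,0,0]]}'
python3 -m crank '{"grip":[1,1],"travel":[[-0.05,0,0.08],[0,0,0]],"twist":[[0,0,0],[0,0,0]]}'
python3 -c "
from h import *
delta(b2w([.008,-.065,.0225]),tool(7,32))"
```

```text
clock: 23.98
tool_pos: [0.6262, -0.0553, 0.0023]
ee_rot: [-3.14, -0.56, 0.123]
force: [0.2, -0.3, -0.1]
opening: 0.0116
clock: 24.15
tool_pos: [0.6262, -0.0554, 0.0017]
ee_rot: [-3.14, -0.56, 0.124]
force: [0.7, -0.3, -1.4]
opening: 0.011
t 24.15 truepos [ 0.6131 -0.057   0.0228] box [  7.4 -63.4  22.8] F [ 0.7 -0.3 -1.4] op 0.011 j [ 0.39  0.21 -0.27  2.21 -0.41  0.2  -0.93]
twist [-0.002 -0.002  0.001] n>= 0.0  travel cm after twist [0.03 0.16 0.06]  before twist [0.03 0.17 0.06]
```

```bash

python3 -m crank '{"grip":[1,1],"travel":[[-0.06,0,0.09],[0,0,0]],"twist":[[0,0,0],[0,0,0]]}'
python3 -m crank '{"grip":[1,1],"travel":[[-0.05,0,0.05],[0,0,0]],"twist":[[0,0,0],[0,0,0]]}'
```

```text
clock: 24.32
tool_pos: [0.6262, -0.0554, 0.0007]
ee_rot: [-3.14, -0.56, 0.123]
force: [-0.6, -0.1, -0.1]
opening: 0.011
clock: 24.48
tool_pos: [0.6266, -0.0555, 0.0006]
ee_rot: [-3.141, -0.561, 0.124]
force: [-1.2, -0.3, 2.8]
opening: 0.0111
```

Contact with the well floor (2.8 N up). Releasing gently and backing out along the tool axis.

```bash

python3 -m crank '{"grip":[0.4,0.4,0.4,0.4,0.4,0.4],"travel":[[0,0,0],[0,0,0],[0,0,0],[0,0,0],[0,0,0],[0,0,-0.5]],"twist":[[0,0,0],[0,0,0],[0,0,0],[0,0,0],[0,0,0],[0,0,0]]}'
python3 -m crank '{"grip":[0.4,0.4,0.4,0.4,0.4,0.4,0.4,0.4,0.4],"travel":[[0,0,-1.5],[0,0,-2],[0,0,-2],[0,0,-2],[0,0,-2],[0,0,-2],[0,0,-2],[0,0,-1],[0,0,0]],"twist":[[0,0,0],[0,0,0],[0,0,0],[0,0,0],[0,0,0],[0,0,0],[0,0,0],[0,0,0],[0,0,0]]}'
python3 - <<'E'
from h import *
delta(b2w([.008,-.065,.0225]),tool(7,32))
c=manip.read_camera("wrist"); save("w13.png",c["frame"]); P=w2b(cloud(c))*1000
hv=cv2.cvtColor(c["frame"],cv2.COLOR_RGB2HSV)
m=(hv[...,1]<60)&(P[...,2]>6)&(P[...,2]<45)&(P[...,0]>-30)&(P[...,0]<110)&(abs(P[...,1]+65)<40)
print(m.sum(),cv2.minAreaRect(P[m][:,:2].astype(np.float32)),np.percentile(P[m][:,2],[5,50,95]))
E
```

```text
clock: 24.98
tool_pos: [0.623, -0.0555, 0.0035]
ee_rot: [-3.139, -0.559, 0.123]
force: [0.1, 0.6, -0.4]
opening: 0.0256
clock: 25.73
tool_pos: [0.5472, -0.0662, 0.1295]
ee_rot: [3.141, -0.563, 0.124]
force: [-0.4, -0.5, 0.4]
opening: 0.026
t 25.73 truepos [ 0.5339 -0.0679  0.1506] box [-72.5 -64.5 150.6] F [-0.4 -0.5  0.4] op 0.026 j [ 0.45 -0.18 -0.24  2.28 -0.42  0.54 -0.94]
twist [ 0.    -0.005  0.001] n>= 0.0  travel cm after twist [ 0.02  0.05 15.13]  before twist [-0.05  0.05 15.13]
722 ((18.576229095458984, -63.63740158081055), (11.158794403076172, 77.28230285644531), 89.84544372558594) [13.53122829 16.20591549 17.81421054]
```

View pics/w13.png

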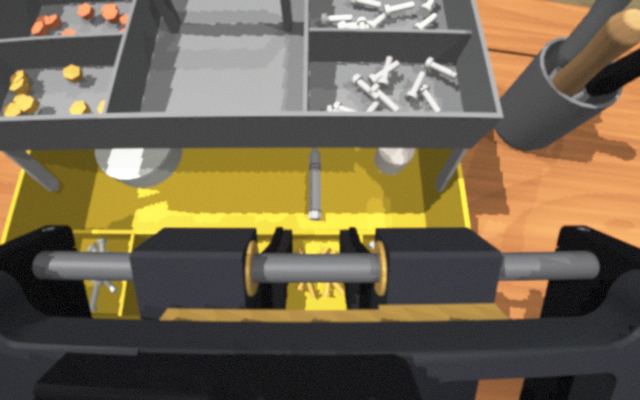

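Punch lies flat in the well, head at px (315,215), i.e. box x≈-20, y≈-64. Now the square.

```bash

python3 - <<'E'
from h import *
u=np.array([np.cos(np.radians(-25)),np.sin(np.radians(-25)),0]); p=np.array([.466,.3046,.0235])-.010*u
Rt=tool(-25,32); pre=p-.12*Rt.apply([0,0,1]); print(pre)
delta(pre,Rt); delta(pre,tool(7,32))
E
```

```text
[0.39930453 0.33570061 0.12526577]
t 25.78 truepos [ 0.5339 -0.0675  0.1494] box [-72.5 -64.2 149.4] F [-0.1  0.4  0. ] op 0.0261 j [ 0.45 -0.18 -0.24  2.28 -0.42  0.54 -0.94]
twist [-0.297 -0.004  0.474] n>= 4.5  travel cm after twist [-25.91 -30.15 -13.34]  before twist [ -8.55 -40.97  -2.54]
t 25.78 truepos [ 0.5339 -0.0675  0.1494] box [-72.5 -64.2 149.4] F [-0.1  0.4  0. ] op 0.0261 j [ 0.45 -0.18 -0.24  2.28 -0.42  0.54 -0.94]
twist [-0.001 -0.004  0.001] n>= 0.0  travel cm after twist [ -8.44 -41.66  -2.43]  before twist [ -8.38 -41.67  -2.44]
```

```bash

python3 -m crank '{"grip":[-0.3,-0.3,-0.3,-0.3,-0.3,-0.3,-0.3,-0.3,-0.3,-0.3],"travel":[[0,-2,0],[0,-3.3,0],[0,-3.3,0],[0,-3.3,0],[0,-3.3,0],[0,-3.3,0],[0,-3.3,0],[0,-3.3,0],[0,-3.3,0],[0,-3.3,0]],"twist":[[0,0,0],[0,0,0],[0,0,0],[0,0,0],[0,0,0],[0,0,0],[0,0,0],[0,0,0],[0,0,0],[0,0,0]]}'
python3 -m crank '{"grip":[-0.3,-0.3,-0.3,-0.3,-0.3,-0.3],"travel":[[0,0,0],[0,0,0],[0,0,0],[0,0,0],[0,0,0],[0,0,0]],"twist":[[-0.06,0,0.095],[-0.06,0,0.095],[-0.06,0,0.095],[-0.06,0,0.095],[-0.057,-0.004,0.094],[0,0,0]]}'
python3 - <<'E'
from h import *
u=np.array([np.cos(np.radians(-25)),np.sin(np.radians(-25)),0]); p=np.array([.466,.3046,.0235])-.010*u
Rt=tool(-25,32); pre=p-.12*Rt.apply([0,0,1]); delta(pre,Rt)
E
```

```text
clock: 26.62
tool_pos: [0.5065, 0.2512, 0.1264]
ee_rot: [-3.139, -0.559, 0.124]
force: [1.6, -0.0, 0.4]
opening: 0.0565
clock: 27.12
tool_pos: [0.4903, 0.2257, 0.1461]
ee_rot: [-3.118, -0.534, -0.344]
force: [1.1, -0.3, 1.1]
opening: 0.0565
t 27.12 truepos [0.4782 0.2294 0.1676] box [-91.6 237.4 167.6] F [ 1.1 -0.3  1.1] op 0.0565 j [ 0.76 -0.3  -1.38  2.11  0.19  0.78 -2.69]
twist [-0.071  0.026  0.078] n>= 0.9  travel cm after twist [-12.04  -6.12  -2.57]  before twist [-11.58  -7.2   -1.79]
```

The unflipped wrist runs into limits here (j3 -1.38, j7 -2.69). I'll turn the tool half round about its axis, which gives the same grasp.

```bash

python3 -m crank '{"grip":[-0.3,-0.3,-0.3,-0.3,-0.3,-0.3,-0.3,-0.3,-0.3,-0.3],"travel":[[0,0,0],[0,0,0],[0,0,0],[0,0,0],[0,0,0],[0,0,0],[0,0,0],[0,0,0],[0,0,0],[0,0,0]],"twist":[[0,0,-0.12],[0,0,-0.12],[0,0,-0.12],[0,0,-0.12],[0,0,-0.12],[0,0,-0.12],[0,0,-0.12],[0,0,-0.12],[0,0,-0.12],[0,0,-0.12]]}'
python3 - <<'E'
from h import *
u=np.array([np.cos(np.radians(-25)),np.sin(np.radians(-25)),0]); p=np.array([.466,.3046,.0235])-.010*u
Rt=tool(-25,32,True); pre=p-.12*Rt.apply([0,0,1]); delta(pre,Rt)
E
```

```text
clock: 27.95
tool_pos: [0.4896, 0.2256, 0.1441]
ee_rot: [2.643, -0.199, 0.925]
force: [0.2, 0.4, 0.1]
opening: 0.0565
t 27.95 truepos [0.4774 0.2293 0.1656] box [-92.4 237.3 165.6] F [0.2 0.4 0.1] op 0.0565 j [ 0.49 -0.13 -1.22  2.11  0.46  0.84 -1.71]
twist [ 0.023 -0.085 -1.85 ] n>= 14.8  travel cm after twist [11.88  6.17 -2.71]  before twist [  2.77 -13.24  -1.92]
```

```bash

python3 -m crank '{"grip":[-0.3,-0.3,-0.3,-0.3,-0.3,-0.3,-0.3,-0.3,-0.3,-0.3],"travel":[[0,0,0],[0,0,0],[0,0,0],[0,0,0],[0,0,0],[0,0,0],[0,0,0],[0,0,0],[0,0,0],[0,0,0]],"twist":[[0.001,-0.005,-0.122],[0.001,-0.005,-0.122],[0.001,-0.005,-0.122],[0.001,-0.005,-0.122],[0.001,-0.005,-0.122],[0.001,-0.005,-0.122],[0.001,-0.005,-0.122],[0.001,-0.005,-0.122],[0.001,-0.005,-0.122],[0.001,-0.005,-0.122]]}'
python3 - <<'E'
from h import *
u=np.array([np.cos(np.radians(-25)),np.sin(np.radians(-25)),0]); p=np.array([.466,.3046,.0235])-.010*u
Rt=tool(-25,32,True); pre=p-.12*Rt.apply([0,0,1]); delta(pre,Rt)
E
```

```text
clock: 28.78
tool_pos: [0.4896, 0.2257, 0.1441]
ee_rot: [2.788, 0.412, 2.007]
force: [-0.4, 0.4, 0.3]
opening: 0.0563
t 28.78 truepos [0.4778 0.2306 0.1655] box [-91.8 238.5 165.5] F [-0.4  0.4  0.3] op 0.0563 j [ 0.37 -0.02 -1.17  2.08  0.6   0.94 -0.62]
twist [ 0.015 -0.029 -0.63 ] n>= 5.1  travel cm after twist [11.88  6.15 -2.71]  before twist [13.3  -2.02 -2.3 ]
```

```bash

python3 -m crank '{"grip":[-0.3,-0.3,-0.3,-0.3,-0.3,-0.3,-0.3,-0.3,-0.3,-0.3],"travel":[[0,0,0],[0,0,0],[0,0,0],[0,0,0],[0,0,0],[2.4,1.2,-0.6],[2.4,1.2,-0.6],[2.4,1.2,-0.5],[2.4,1.2,-0.5],[2.3,1.3,-0.5]],"twist":[[0.003,-0.006,-0.12],[0.003,-0.006,-0.122],[0.003,-0.006,-0.122],[0.003,-0.006,-0.122],[0.003,-0.005,-0.122],[0,0,-0.02],[0,0,0],[0,0,0],[0,0,0],[0,0,0]]}'
python3 -m crank '{"grip":[-0.3],"travel":[[0,0,0]],"twist":[[0,0,0]]}'
python3 - <<'E'
from h import *
u=np.array([np.cos(np.radians(-25)),np.sin(np.radians(-25)),0]); p=np.array([.466,.3046,.0235])-.010*u
delta(p,tool(-25,32,True))
c=manip.read_camera("wrist"); save("w14.png",c["frame"]); P=cloud(c)
b=(abs(P[...,0]-.466)<.07)&(abs(P[...,1]-.305)<.07)&(P[...,2]>.015)&(P[...,2]<.035)
print(b.sum(),cv2.minAreaRect(P[b][:,:2].astype(np.float32)),np.nanmedian(P[...,2][b]))
E
```

```text
clock: 29.62
tool_pos: [0.4117, 0.3316, 0.1035]
ee_rot: [3.137, 0.558, 2.695]
force: [-0.5, 0.1, 0.8]
opening: 0.0564
clock: 29.7
tool_pos: [0.4077, 0.3365, 0.102]
ee_rot: [3.136, 0.551, 2.704]
force: [-0.1, 0.6, -0.2]
opening: 0.057
t 29.7 truepos [0.3958 0.3419 0.1233] box [-159.6  359.   123.3] F [-0.1  0.6 -0.2] op 0.057 j [-0.03  0.32 -1.21  2.03  0.91  1.24 -0.52]
twist [ 0.005 -0.007 -0.001] n>= 0.1  travel cm after twist [-0.61 -0.43 12.14]  before twist [-0.7  -0.49 12.14]
1117 ((0.46197524666786194, 0.30546504259109497), (0.013996992260217667, 0.09201455116271973), 65.40691375732422) 0.022326853329795504
```

View pics/w14.png

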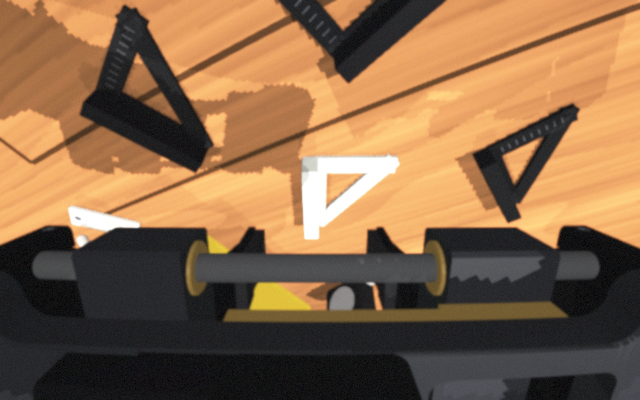

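The wrist view shows the silver square's fence at (312,200), between the fingers. Descending.

```bash

python3 -m crank '{"grip":[-0.3,-0.3,-0.3,-0.3,-0.3,-0.3],"travel":[[-0.4,-0.25,2.4],[-0.2,-0.2,2.4],[0,0,2.4],[0,0,2],[0,0,1.5],[0,0,0]],"twist":[[0.005,0,0],[0,0,0],[0,0,0],[0,0,0],[0,0,0],[0,0,0]]}'
python3 - <<'E'
from h import *
u=np.array([np.cos(np.radians(-24.8)),np.sin(np.radians(-24.8)),0]); p=np.array([.4645,.305,.0235])-.010*u
delta(p,tool(-24.8,32,True))
c=manip.read_camera("wrist"); save("w15.png",c["frame"])
E
```

```text
clock: 30.25
tool_pos: [0.4671, 0.296, 0.0147]
ee_rot: [-3.136, 0.557, 2.692]
force: [-1.3, -0.6, 0.2]
opening: 0.0564
t 30.25 truepos [0.4552 0.3018 0.036 ] box [-105.5  312.    36. ] F [-1.3 -0.6  0.2] op 0.0564 j [-0.06  0.48 -1.04  2.08  1.13  1.14 -0.61]
twist [-0.014 -0.001 -0.014] n>= 0.2  travel cm after twist [0.91 0.71 0.9 ]  before twist [0.91 0.71 0.89]
```

View pics/w15.png

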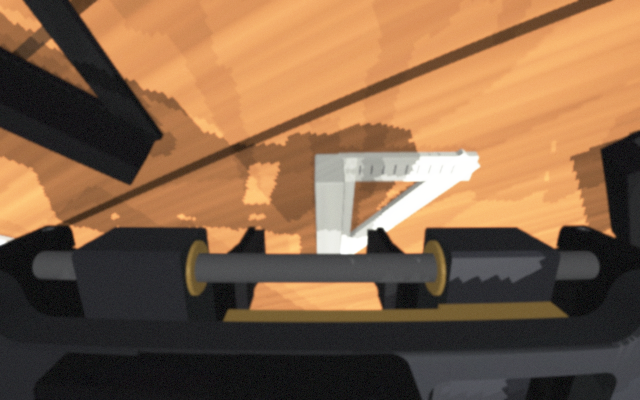

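```bash

python3 -m crank '{"grip":[-0.3,-0.3,-0.3,-0.3],"travel":[[0.45,0.36,0],[0.45,0.35,0.3],[0,0,0.5],[0,0,0]],"twist":[[-0.012,0,-0.012],[0,0,0],[0,0,0],[0,0,0]]}'
python3 - <<'E'
from h import *
u=np.array([np.cos(np.radians(-24.8)),np.sin(np.radians(-24.8)),0]); p=np.array([.4645,.305,.0235])-.010*u
delta(p,tool(-24.8,32,True))
c=manip.read_camera("wrist"); save("w16.png",c["frame"])
E
```

```text
clock: 30.63
tool_pos: [0.4666, 0.3079, 0.0063]
ee_rot: [3.137, 0.559, 2.707]
force: [0.3, 0.2, 0.4]
opening: 0.0567
t 30.63 truepos [0.4545 0.3134 0.0275] box [-104.9  323.6   27.5] F [0.3 0.2 0.4] op 0.0567 j [-0.09  0.5  -1.03  2.07  1.16  1.14 -0.63]
twist [ 0.004  0.    -0.002] n>= 0.0  travel cm after twist [-0.01 -0.35  0.48]  before twist [-0.01 -0.35  0.48]
```

View pics/w16.png

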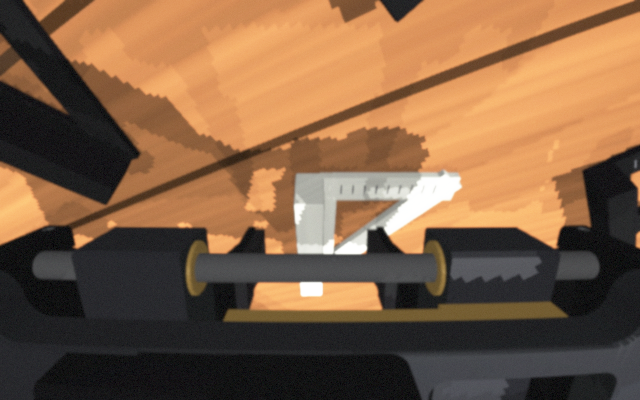

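```bash

python3 -m crank '{"grip":[-0.3,-0.3,-0.3],"travel":[[0,-0.25,0.3],[0,0,0.12],[0,0,0]],"twist":[[0,0,0],[0,0,0],[0,0,0]]}'
python3 - <<'E'
from h import *
u=np.array([np.cos(np.radians(-24.8)),np.sin(np.radians(-24.8)),0]); p=np.array([.4645,.305,.0235])-.010*u
delta(p,tool(-24.8,32,True))
E
```

```text
clock: 30.93
tool_pos: [0.4677, 0.3038, 0.0028]
ee_rot: [3.137, 0.559, 2.706]
force: [0.0, -0.3, -0.9]
opening: 0.0569
t 30.93 truepos [0.4557 0.3093 0.024 ] box [-104.2  319.3   24. ] F [ 0.  -0.3 -0.9] op 0.0569 j [-0.08  0.5  -1.03  2.08  1.16  1.13 -0.64]
twist [ 0.003  0.001 -0.003] n>= 0.0  travel cm after twist [ 0.04 -0.02  0.03]  before twist [ 0.04 -0.02  0.03]
```

```bash

python3 -m crank '{"grip":[1,1,1,1,1,1,1,1,1,1],"travel":[[0,0,0],[0,0,0],[0,0,0],[0,0,0],[0,0,0],[0,0,0],[0,0,0],[0,0,0],[0,0,0],[0,0,0]],"twist":[[0,0,0],[0,0,0],[0,0,0],[0,0,0],[0,0,0],[0,0,0],[0,0,0],[0,0,0],[0,0,0],[0,0,0]]}'
python3 -m crank '{"grip":[1,1,1,1,1],"travel":[[0,0,-0.5],[0,0,-1.5],[0,0,-2],[0,0,-2],[0,0,0]],"twist":[[0,0,0],[0,0,0],[0,0,0],[0,0,0],[0,0,0]]}'
python3 - <<'E'
from h import *
c=manip.read_camera("wrist"); save("w17.png",c["frame"]); s=manip.read_camera("scene"); save("s17.png",s["frame"],(270,60,470,230),4)
Rt=tool(7,32,True)
for y in(-.008,): delta(b2w([-.09,y,.135]),Rt)
E
```

```text
clock: 31.77
tool_pos: [0.4676, 0.3043, 0.0029]
ee_rot: [3.137, 0.559, 2.706]
force: [-0.7, 0.4, 0.7]
opening: 0.0135
clock: 32.18
tool_pos: [0.4377, 0.3208, 0.0565]
ee_rot: [3.131, 0.56, 2.707]
force: [-0.1, 1.9, -0.9]
opening: 0.0137
t 32.28 truepos [0.4267 0.3231 0.0752] box [-131.2  336.6   75.2] F [-0.1 -0.7 -2.2] op 0.0138 j [-0.05  0.4  -1.12  2.07  1.03  1.18 -0.58]
twist [-0.29   0.003 -0.473] n>= 4.4  travel cm after twist [ -6.82 -33.77  -2.78]  before twist [-21.42 -26.4    6.22]
```

View pics/w17.png

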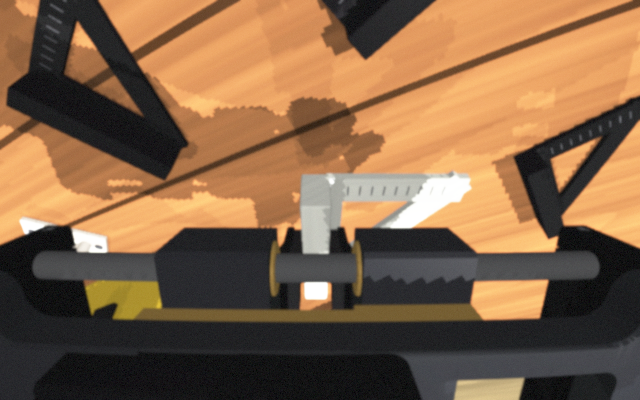

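View pics/s17.png

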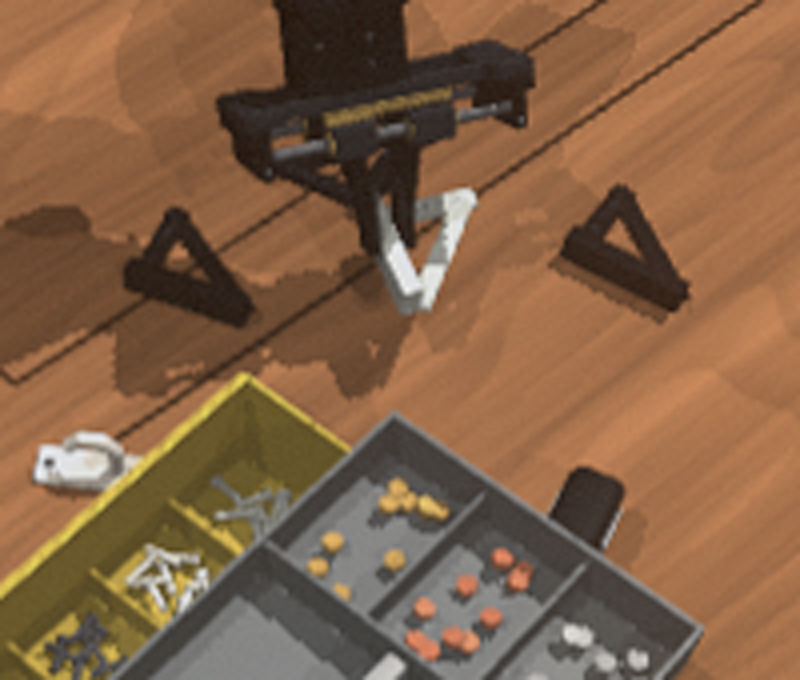

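Square held (opening 13.7 mm), frame level. Lifting, turning and carrying it to the bin's front.

```bash

python3 -m crank '{"grip":[1,1,1,1,1,1,1,1,1,1],"travel":[[-1,0,-1.8],[-1.2,0,-1.8],[-1.2,0,-1.8],[-1.1,0,-1.8],[0,0,0],[0,0,0],[0,0,0],[0,0,0],[0,0,0],[0,0,0]],"twist":[[0,0,0],[0,0,0],[0,0,0],[0,0,0],[-0.058,0,-0.095],[-0.058,0,-0.095],[-0.058,0,-0.095],[-0.058,0,-0.095],[-0.058,0,-0.093],[0,0,0]]}'
python3 - <<'E'
from h import *
Rt=tool(7,32,True)
delta(b2w([-.1,-.008,.15]),Rt)
E
```

```text
clock: 33.12
tool_pos: [0.4374, 0.3103, 0.1355]
ee_rot: [-3.132, 0.549, -3.095]
force: [-0.6, -0.9, -3.0]
opening: 0.0141
t 33.12 truepos [0.4243 0.3099 0.1569] box [-135.2  323.8  156.9] F [-0.6 -0.9 -3. ] op 0.0141 j [ 0.23 -0.21 -1.09  2.19  0.35  0.71  0.5 ]
twist [-0.05  -0.01  -0.064] n>= 0.7  travel cm after twist [ -2.65 -33.06   2.45]  before twist [ -4.8  -32.66   4.05]
```

```bash

python3 -m crank '{"grip":[1,1,1,1,1,1,1,1,1,1],"travel":[[0,0,0],[-0.8,-2.5,0.8],[-0.8,-3.3,0.8],[-0.8,-3.3,0.8],[0,-3.3,0],[0,-3.3,0],[0,-3.3,0],[0,-3.3,0],[0,-3.3,0],[0,-3.3,0]],"twist":[[-0.03,-0.01,-0.04],[0,0,0],[0,0,0],[0,0,0],[0,0,0],[0,0,0],[0,0,0],[0,0,0],[0,0,0],[0,0,0]]}'
python3 - <<'E'
from h import *
Rt=tool(7,32,True)
delta(b2w([-.1,-.008,.14]),Rt)
E
```

```text
clock: 33.95
tool_pos: [0.5056, 0.0491, 0.1213]
ee_rot: [-3.141, 0.549, -3.042]
force: [0.8, 0.5, -1.5]
opening: 0.0133
t 33.95 truepos [0.4926 0.0478 0.1426] box [-99.4  55.4 142.6] F [ 0.8  0.5 -1.5] op 0.0133 j [-0.02 -0.3  -0.14  2.38 -0.01  0.51  1.51]
twist [-0.013 -0.009 -0.019] n>= 0.2  travel cm after twist [ 0.17 -6.3   0.19]  before twist [ 0.05 -6.3   0.27]
```

```bash

python3 -m crank '{"grip":[1,1,1,1],"travel":[[-0.8,-2,0.5],[-0.8,-2.2,0.5],[-0.6,-2.1,0.5],[0,0,0]],"twist":[[-0.012,-0.009,-0.019],[0,0,0],[0,0,0],[0,0,0]]}'
python3 - <<'E'
from h import *
Rt=tool(7,32,True)
delta(b2w([-.072,-.008,.105]),Rt)
c=manip.read_camera("scene"); save("s18.png",c["frame"],(200,130,400,290),4)
c=manip.read_camera("wrist"); save("w18.png",c["frame"])
E
```

```text
clock: 34.28
tool_pos: [0.5407, -0.0164, 0.1208]
ee_rot: [-3.14, 0.559, -3.031]
force: [-1.0, 0.1, -1.4]
opening: 0.0138
t 34.28 truepos [ 0.5275 -0.0179  0.1419] box [-72.8 -14.1 141.9] F [-1.   0.1 -1.4] op 0.0138 j [-0.05 -0.22  0.08  2.33 -0.12  0.48  1.8 ]
twist [-0.007  0.    -0.01 ] n>= 0.1  travel cm after twist [1.89 0.63 3.17]  before twist [1.9  0.63 3.17]
```

View pics/s18.png

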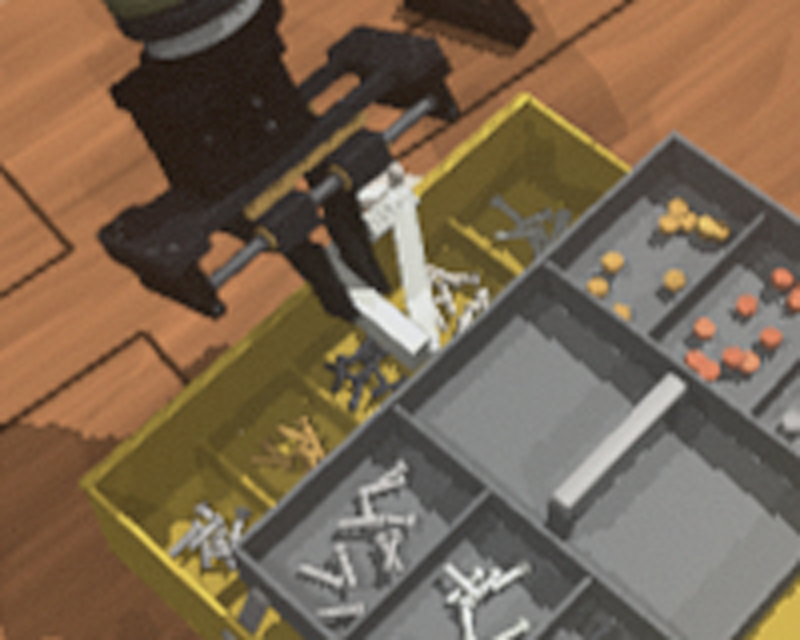

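View pics/w18.png

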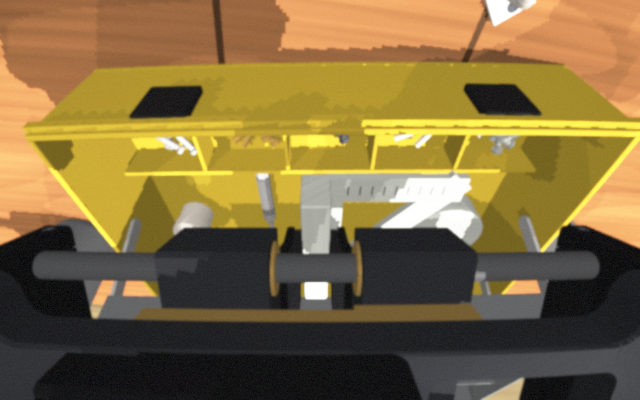

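The square is over the cups, in front of the tray; the wrist view shows the punch at (267,195) and the frame to its right. Going down, then in.

```bash

python3 -m crank '{"grip":[1,1,1,1,1,1,1],"travel":[[0.6,0.3,1],[0.7,0.3,1.1],[0.6,0,1.1],[-0.9,0,1.2],[-0.9,0,1.2],[-0.95,0,1.3],[0,0,0]],"twist":[[-0.007,0,-0.01],[0,0,0],[0,0,0],[0,0,0],[0,0,0],[0,0,0],[0,0,0]]}'
python3 - <<'E'
from h import *
delta(b2w([.008,-.008,.0285]),tool(7,32,True))
c=manip.read_camera("wrist"); save("w19.png",c["frame"])
E
```

```text
clock: 34.97
tool_pos: [0.5837, 0.0017, 0.0671]
ee_rot: [3.142, 0.561, -3.01]
force: [0.4, 0.6, -1.2]
opening: 0.0141
t 34.97 truepos [ 0.5705 -0.      0.0883] box [-27.9  -1.6  88.3] F [ 0.4  0.6 -1.2] op 0.0141 j [-0.1  -0.03  0.09  2.29 -0.2   0.33  1.87]
twist [0.005 0.002 0.008] n>= 0.1  travel cm after twist [ 0.13 -0.65  6.97]  before twist [ 0.15 -0.69  6.97]
```

View pics/w19.png

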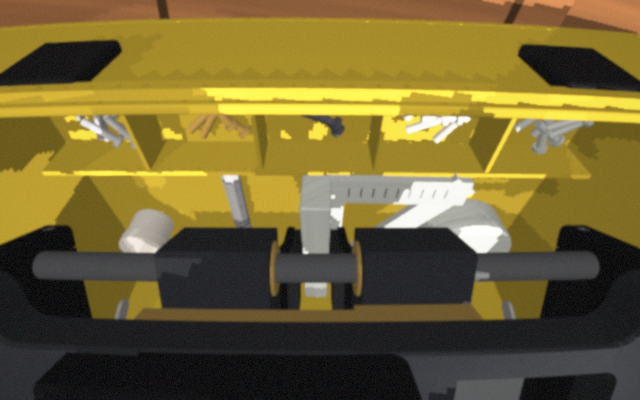

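```bash

python3 -m crank '{"grip":[1,1,1,1,1,1],"travel":[[0.1,-0.4,1.3],[0,-0.4,1.3],[0,0,1.3],[0,0,1.2],[0,0,0.9],[0,0,0]],"twist":[[0.005,0,0.008],[0,0,0],[0,0,0],[0,0,0],[0,0,0],[0,0,0]]}'
python3 - <<'E'
from h import *
delta(b2w([.008,-.01,.0285]),tool(7,32,True))
E
```

```text
clock: 35.52
tool_pos: [0.6179, -0.0037, 0.0198]
ee_rot: [-3.141, 0.569, -3.021]
force: [2.3, 1.2, 2.9]
opening: 0.0133
t 35.52 truepos [ 0.6045 -0.0053  0.0409] box [  5.2 -11.   40.9] F [2.3 1.2 2.9] op 0.0133 j [-0.07  0.13  0.08  2.25 -0.38  0.2   2.05]
twist [-0.001  0.011 -0.001] n>= 0.1  travel cm after twist [0.45 0.11 1.2 ]  before twist [0.46 0.11 1.19]
```

```bash

python3 -m crank '{"grip":[1],"travel":[[0,0,0]],"twist":[[0,0,0]]}'
python3 - <<'E'
from h import *
delta(b2w([.008,-.01,.0285]),tool(7,32,True))
c=manip.read_camera("wrist"); save("w20.png",c["frame"])
c=manip.read_camera("top"); save("t20.png",c["frame"],(250,130,420,240),4)
E
```

```text
clock: 35.6
tool_pos: [0.6173, -0.0039, 0.02]
ee_rot: [-3.141, 0.569, -3.021]
force: [4.6, 0.2, 1.4]
opening: 0.0135
t 35.6 truepos [ 0.604  -0.0055  0.041 ] box [  4.7 -11.1  41. ] F [4.6 0.2 1.4] op 0.0135 j [-0.07  0.13  0.08  2.25 -0.38  0.21  2.05]
twist [-0.001  0.01  -0.001] n>= 0.1  travel cm after twist [0.41 0.12 1.24]  before twist [0.42 0.12 1.24]
```

View pics/w20.png

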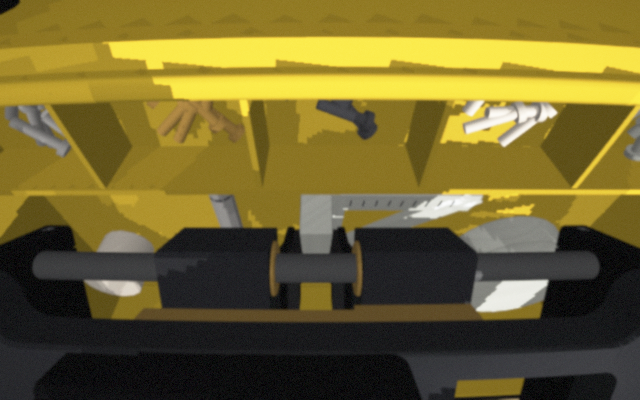

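View pics/t20.png

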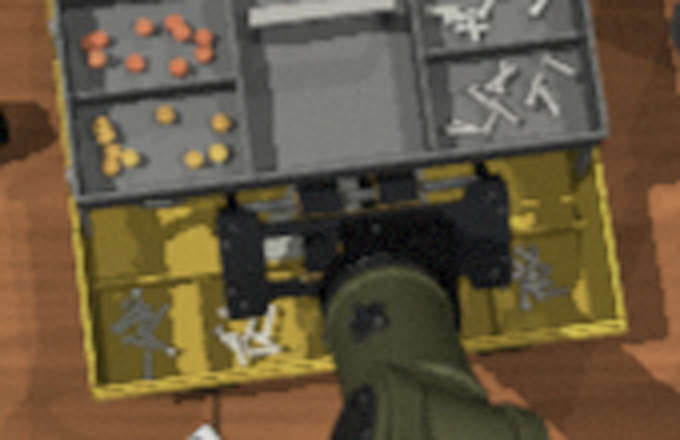

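Force +x 4.6 N, and the fence's nose is no longer visible below the bar. So the fence's rear end has caught the cup wall and the square has pitched nose-down in the pads. I'll shift forward off the wall, then let the floor press it flat.

```bash

python3 -m crank '{"grip":[1,1,1],"travel":[[-0.2,0,0.13],[-0.22,0,0.13],[0,0,0]],"twist":[[0,0.005,0],[0,0.005,0],[0,0,0]]}'
python3 -c "
from h import *
delta(b2w([.009,-.01,.0285]),tool(7,32,True))"
python3 -m crank '{"grip":[1,1],"travel":[[0.1,0,0.17],[0,0,0]],"twist":[[0,0,0],[0,0,0]]}'
python3 -c "
from h import *
delta(b2w([.009,-.01,.0285]),tool(7,32,True))"
```

```text
clock: 35.95
tool_pos: [0.6197, -0.0038, 0.0181]
ee_rot: [-3.141, 0.553, -3.021]
force: [1.3, 0.7, 2.3]
opening: 0.0135
t 35.95 truepos [ 0.6066 -0.0053  0.0394] box [  7.3 -11.3  39.4] F [1.3 0.7 2.3] op 0.0135 j [-0.09  0.14  0.09  2.24 -0.36  0.23  2.02]
twist [-0.001 -0.005 -0.001] n>= 0.0  travel cm after twist [0.42 0.13 1.01]  before twist [0.41 0.13 1.01]
clock: 36.12
tool_pos: [0.6193, -0.0038, 0.0156]
ee_rot: [-3.142, 0.553, -3.021]
force: [-1.3, 0.7, 3.9]
opening: 0.0139
t 36.12 truepos [ 0.6062 -0.0054  0.0368] box [  6.9 -11.3  36.8] F [-1.3  0.7  3.9] op 0.0139 j [-0.08  0.15  0.09  2.24 -0.36  0.22  2.03]
twist [-0.001 -0.006 -0.001] n>= 0.0  travel cm after twist [0.25 0.13 0.82]  before twist [0.25 0.13 0.82]
```

```bash

python3 -m crank '{"grip":[1,1],"travel":[[0.08,0,0.22],[0,0,0]],"twist":[[0,0,0],[0,0,0]]}'
python3 -m crank '{"grip":[1,1],"travel":[[0.08,0,0.22],[0,0,0]],"twist":[[0,0,0],[0,0,0]]}'
python3 -c "
from h import *
delta(b2w([.009,-.01,.0285]),tool(7,32,True))
c=manip.read_camera('wrist'); save('w21.png',c['frame'])"
```

```text
clock: 36.28
tool_pos: [0.6198, -0.0038, 0.0132]
ee_rot: [-3.141, 0.553, -3.021]
force: [-2.1, 0.9, 4.0]
opening: 0.0138
clock: 36.45
tool_pos: [0.6204, -0.0038, 0.0108]
ee_rot: [-3.141, 0.553, -3.021]
force: [-1.4, 1.0, 3.8]
opening: 0.0137
t 36.45 truepos [ 0.6073 -0.0054  0.0321] box [  8.  -11.5  32.1] F [-1.4  1.   3.8] op 0.0137 j [-0.07  0.16  0.08  2.24 -0.38  0.21  2.04]
twist [-0.001 -0.006 -0.001] n>= 0.0  travel cm after twist [0.09 0.15 0.36]  before twist [0.09 0.15 0.36]
```

View pics/w21.png

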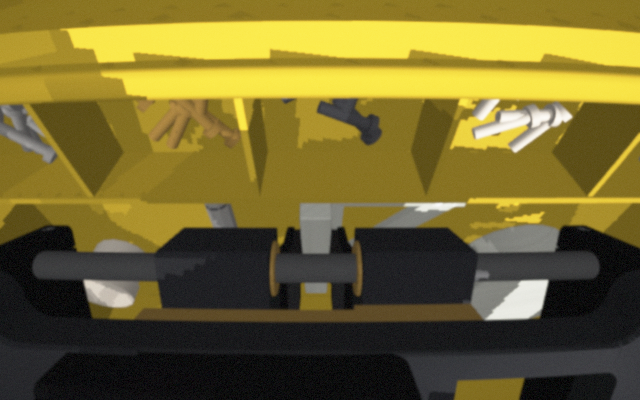

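It is levelling out: the nose shows again at (315,290) and the rear end is now behind the cup wall. Continuing down.

```bash

python3 -m crank '{"grip":[1,1],"travel":[[0.06,0,0.18],[0,0,0]],"twist":[[0,0,0],[0,0,0]]}'
python3 -m crank '{"grip":[1,1],"travel":[[0.04,0,0.12],[0,0,0]],"twist":[[0,0,0],[0,0,0]]}'
python3 -m crank '{"grip":[1,1],"travel":[[0.04,0,0.09],[0,0,0]],"twist":[[0,0,0],[0,0,0]]}'
python3 -c "
from h import *
delta(b2w([.009,-.01,.0285]),tool(7,32,True))"
```

```text
clock: 36.67
tool_pos: [0.621, -0.0039, 0.009]
ee_rot: [-3.141, 0.553, -3.021]
force: [-2.3, 0.6, 3.9]
opening: 0.0139
clock: 36.83
tool_pos: [0.6214, -0.0039, 0.0079]
ee_rot: [-3.141, 0.553, -3.021]
force: [-2.5, -0.1, 4.8]
opening: 0.0132
clock: 37.0
tool_pos: [0.6216, -0.0038, 0.007]
ee_rot: [-3.141, 0.553, -3.021]
force: [-2.6, -0.8, 5.2]
opening: 0.0137
t 37.0 truepos [ 0.6086 -0.0054  0.0283] box [  9.2 -11.6  28.3] F [-2.6 -0.8  5.2] op 0.0137 j [-0.07  0.17  0.07  2.24 -0.39  0.2   2.06]
twist [-0.001 -0.005 -0.001] n>= 0.0  travel cm after twist [-0.    0.17 -0.03]  before twist [-0.    0.17 -0.03]
```

```bash

python3 -m crank '{"grip":[1,1],"travel":[[0.05,0,0.09],[0,0,0]],"twist":[[0,0,0],[0,0,0]]}'
python3 -m crank '{"grip":[1,1],"travel":[[0.05,0,0.09],[0,0,0]],"twist":[[0,0,0],[0,0,0]]}'
python3 -c "
from h import *
delta(b2w([.009,-.01,.0285]),tool(7,32,True))
c=manip.read_camera('wrist'); save('w22.png',c['frame'])"
```

```text
clock: 37.17
tool_pos: [0.6218, -0.0039, 0.0061]
ee_rot: [-3.141, 0.554, -3.021]
force: [-2.1, -0.7, 4.5]
opening: 0.0137
clock: 37.33
tool_pos: [0.6219, -0.0039, 0.0051]
ee_rot: [-3.141, 0.554, -3.021]
force: [-1.9, 0.5, 4.2]
opening: 0.0138
t 37.33 truepos [ 0.6089 -0.0054  0.0263] box [  9.5 -11.7  26.3] F [-1.9  0.5  4.2] op 0.0138 j [-0.06  0.17  0.07  2.24 -0.4   0.19  2.06]
twist [-0.001 -0.005 -0.001] n>= 0.0  travel cm after twist [-0.08  0.17 -0.21]  before twist [-0.08  0.17 -0.21]
```

View pics/w22.png

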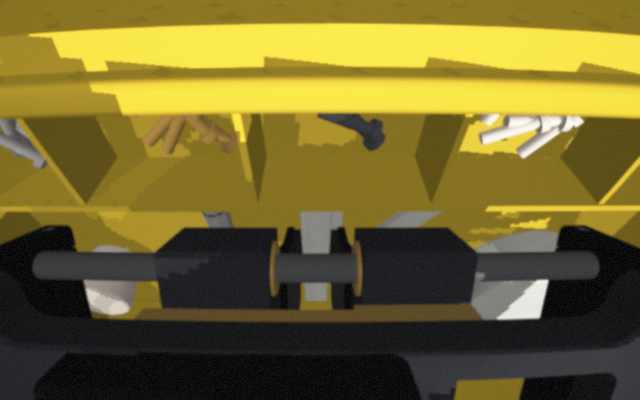

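```bash

python3 -m crank '{"grip":[1,1],"travel":[[0.05,0,0.08],[0,0,0]],"twist":[[0,0,0],[0,0,0]]}'
python3 -m crank '{"grip":[1,1],"travel":[[0.04,0,0.06],[0,0,0]],"twist":[[0,0,0],[0,0,0]]}'
```

```text
clock: 37.55
tool_pos: [0.6223, -0.0039, 0.0045]
ee_rot: [-3.141, 0.555, -3.021]
force: [-3.1, -0.2, 5.8]
opening: 0.0136
clock: 37.72
tool_pos: [0.6228, -0.0039, 0.0045]
ee_rot: [-3.141, 0.556, -3.021]
force: [-4.5, 0.1, 8.7]
opening: 0.0138
```

Force rises to 8.7 N with no further descent: it's seated flat. Releasing a little and looking.

```bash

python3 -m crank '{"grip":[0.6,0.45,0.45,0.45,0.45],"travel":[[0,0,-0.08],[0,0,0],[0,0,0],[0,0,0],[0,0,0]],"twist":[[0,0,0],[0,0,0],[0,0,0],[0,0,0],[0,0,0]]}'
python3 -m crank '{"grip":[0.45,0.45,0.45,0.45,0.45,0.45],"travel":[[0,0,-0.6],[0,0,-1.2],[0,0,-2],[0,0,-2],[0,0,-2],[0,0,0]],"twist":[[0,0,0],[0,0,0],[0,0,0],[0,0,0],[0,0,0],[0,0,0]]}'
python3 -c "
from h import *
delta(b2w([.009,-.01,.0285]),tool(7,32,True))
c=manip.read_camera('wrist'); save('w23.png',c['frame'])
P=w2b(cloud(c))*1000; np.save('P23.npy',P)
hv=cv2.cvtColor(c['frame'],cv2.COLOR_RGB2HSV)
for a,b in((-40,72),(-80,-45)):
    m=(hv[...,1]<60)&(P[...,2]>3)&(P[...,2]<45)&(P[...,0]>-33)&(P[...,0]<100)&(P[...,1]>a)&(P[...,1]<b)
    print(m.sum(),np.percentile(P[m],[1,25,50,75,99],axis=0).round(1).tolist())
"
```

```text
clock: 38.13
tool_pos: [0.6213, -0.004, 0.0037]
ee_rot: [-3.141, 0.553, -3.021]
force: [-0.5, -0.5, 0.1]
opening: 0.0234
clock: 38.63
tool_pos: [0.5813, -0.0091, 0.074]
ee_rot: [-3.141, 0.559, -3.021]
force: [1.0, 0.6, 0.1]
opening: 0.024
t 38.63 truepos [ 0.5682 -0.0107  0.0952] box [-31.5 -12.   95.2] F [1.  0.6 0.1] op 0.024 j [-0.13 -0.05  0.14  2.29 -0.19  0.35  1.87]
twist [-0.002  0.    -0.002] n>= 0.0  travel cm after twist [0.1 0.2 7.8]  before twist [0.1  0.21 7.8 ]
2971 [[-27.3, -18.3, 5.9], [-3.9, -10.9, 8.4], [12.7, -1.9, 9.2], [32.3, 22.8, 26.4], [59.8, 52.4, 27.3]]
875 [[-18.7, -68.8, 10.8], [-4.2, -64.6, 14.1], [12.1, -61.9, 15.8], [30.4, -59.6, 16.5], [81.3, -57.5, 17.8]]
```

View pics/w23.png

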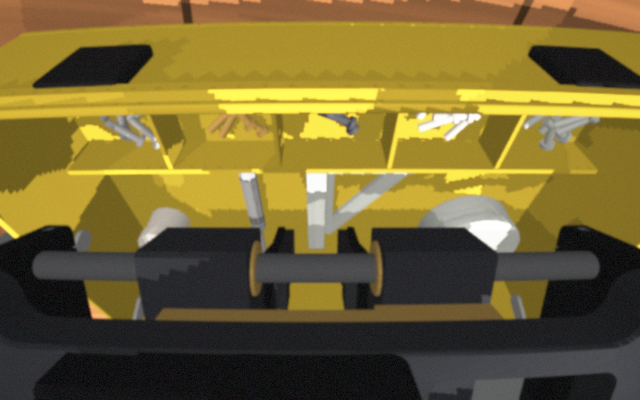

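Both tools lie flat in the well: fence top at z≈26 mm, frame at ≈8, box x -27..60; the punch is beside it at y≈-63. Backing out and going to the grip bar.

```bash

python3 -m crank '{"grip":[0.2,0.2,0.2,0.2,0.2,0.2,0.2],"travel":[[0,0,-2],[0,0,-2],[0,0,-2],[-1,0,-2],[-1.8,0,-2.5],[-1.8,0,-2.5],[-1.8,0,-2.5]],"twist":[[0,0,0],[0,0,0],[0,0,0],[0,0,0],[0,0,0],[0,0,0],[0,0,0]]}'
python3 -c "
from h import *
delta(b2w([.1025,0,.25]),tool(97))"
```

```text
clock: 39.27
tool_pos: [0.5535, -0.0116, 0.2363]
ee_rot: [3.141, 0.553, -3.021]
force: [0.3, -1.1, 0.7]
opening: 0.0349
t 39.27 truepos [ 0.5404 -0.0132  0.2576] box [-59.3 -11.  257.6] F [ 0.3 -1.1  0.7] op 0.0349 j [-0.02 -0.3   0.03  2.14 -0.09  0.76  1.76]
twist [0.433 0.433 1.526] n>= 13.2  travel cm after twist [ 1.11 14.87  1.13]  before twist [-12.07   1.12   8.76]
```

```bash

python3 -m crank '{"grip":[0,0,0,0,0,0,0,0,0,0],"travel":[[0,0,0],[0,0,0],[0,0,0],[0,0,0],[0,0,0],[0,0,0],[0,0,0],[0,0,0],[0,0,0],[0,0,0]],"twist":[[0.031,0.031,0.109],[0.031,0.031,0.109],[0.031,0.031,0.109],[0.031,0.031,0.109],[0.031,0.031,0.109],[0.031,0.031,0.109],[0.031,0.031,0.109],[0.031,0.031,0.109],[0.031,0.031,0.109],[0.031,0.031,0.109]]}'
python3 -m crank '{"grip":[0,0,0,0,0],"travel":[[0,0,0],[0,0,0],[0,0,0],[0,0,0],[0,0,0]],"twist":[[0.031,0.031,0.109],[0.031,0.031,0.109],[0.031,0.031,0.109],[0.031,0.031,0.109],[0,0,0]]}'
python3 -c "
from h import *
delta(b2w([.1025,0,.23]),tool(97))"
```

```text
clock: 40.1
tool_pos: [0.5539, -0.0111, 0.2347]
ee_rot: [3.05, 0.144, 2.118]
force: [0.4, -0.5, 0.6]
opening: 0.0436
clock: 40.52
tool_pos: [0.5549, -0.0132, 0.2341]
ee_rot: [-3.139, -0.001, 1.687]
force: [-0.3, 0.4, 0.0]
opening: 0.0435
t 40.52 truepos [ 0.5549 -0.0132  0.2591] box [-45.  -12.8 259.1] F [-0.3  0.4  0. ] op 0.0435 j [ 0.15  0.12 -0.19  1.65  0.02  1.38  0.07]
twist [-0.003 -0.001 -0.006] n>= 0.1  travel cm after twist [ 1.28 14.75  2.91]  before twist [ 1.36 14.76  2.86]
```

```bash

python3 -m crank '{"grip":[0,0,0,0,0,0,0],"travel":[[0.3,2.7,0],[0.4,3,0],[0.4,3,0],[0.2,3,0],[0,3,1],[0,0,1.8],[0,0,0]],"twist":[[0,0,-0.006],[0,0,0],[0,0,0],[0,0,0],[0,0,0],[0,0,0],[0,0,0]]}'
python3 -c "
from h import *
delta(b2w([.1025,0,.16]),tool(97))
c=manip.read_camera('wrist'); save('w24.png',c['frame'])"
```

```text
clock: 41.1
tool_pos: [0.6968, 0.0203, 0.2017]
ee_rot: [-3.134, -0.001, 1.702]
force: [-0.8, -0.6, 0.2]
opening: 0.0434
t 41.1 truepos [0.697  0.0203 0.2267] box [100.1   3.2 226.7] F [-0.8 -0.6  0.2] op 0.0434 j [ 0.07  0.44 -0.2   1.32  0.08  1.4   0.01]
twist [-0.008 -0.001  0.009] n>= 0.1  travel cm after twist [-0.32  0.26  6.67]  before twist [-0.32  0.31  6.67]
```

View pics/w24.png

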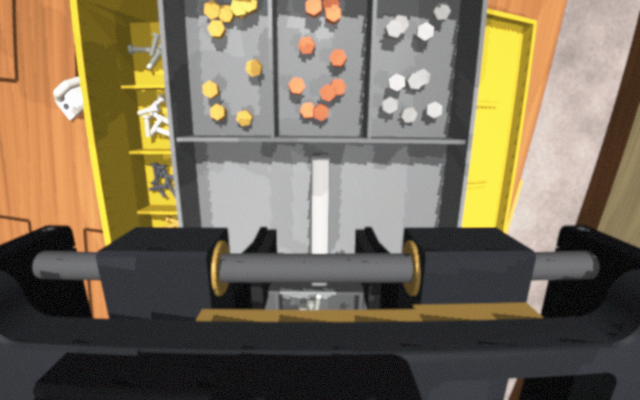

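The bar (col 320) is between the fingers (cols 275–360). Descending and gripping, deeper this time.

```bash

python3 -m crank '{"grip":[0,0,0,0,0],"travel":[[-0.2,0.15,1.8],[-0.1,0.1,1.8],[0,0,1.8],[0,0,1.2],[0,0,0]],"twist":[[-0.008,0,0.009],[0,0,0],[0,0,0],[0,0,0],[0,0,0]]}'
python3 -c "
from h import *
delta(b2w([.1025,0,.16]),tool(97))"
python3 -m crank '{"grip":[1,1,1,1,1,1,1,1,1],"travel":[[0,0,0],[0,0,0],[0,0,0],[0,0,0],[0,0,0],[0,0,0],[0,0,0],[0,0,0],[0,0,0]],"twist":[[0,0,0],[0,0,0],[0,0,0],[0,0,0],[0,0,0],[0,0,0],[0,0,0],[0,0,0],[0,0,0]]}'
python3 -c "
from h import *
delta(b2w([.1025,0,.16]),tool(97))"
```

```text
clock: 41.57
tool_pos: [0.6992, 0.0165, 0.1398]
ee_rot: [3.138, 0.001, 1.69]
force: [-0.6, 0.1, -0.3]
opening: 0.0435
t 41.57 truepos [0.6991 0.0165 0.1648] box [101.7  -0.9 164.8] F [-0.6  0.1 -0.3] op 0.0435 j [ 0.08  0.47 -0.19  1.4   0.09  1.28 -0.  ]
twist [ 0.004  0.001 -0.003] n>= 0.0  travel cm after twist [0.1  0.07 0.48]  before twist [0.1  0.06 0.48]
clock: 42.32
tool_pos: [0.7, 0.0165, 0.1426]
ee_rot: [3.136, 0.001, 1.689]
force: [-5.7, -0.5, 3.3]
opening: 0.0114
t 42.32 truepos [0.6999 0.0165 0.1676] box [102.5  -1.  167.6] F [-5.7 -0.5  3.3] op 0.0114 j [ 0.08  0.47 -0.19  1.4   0.09  1.28 -0.  ]
twist [ 0.005  0.001 -0.004] n>= 0.1  travel cm after twist [ 0.1  -0.02  0.76]  before twist [ 0.1  -0.02  0.76]
```

```bash

python3 -m crank '{"grip":[1,1,1,1,1,1,1],"travel":[[0,-0.8,-0.17],[0,-0.81,-0.1],[0,-0.82,-0.02],[0,-0.82,0.06],[0,-0.81,0.14],[0,-0.79,0.22],[0,-0.77,0.29]],"twist":[[0,0,0],[0,0,0],[0,0,0],[0,0,0],[0,0,0],[0,0,0],[0,0,0]]}'
python3 -c "
from h import *
delta(b2w([.1025,0,.16]),tool(97))"
```

```text
clock: 42.9
tool_pos: [0.6442, 0.0096, 0.1383]
ee_rot: [3.134, 0.001, 1.689]
force: [-2.3, -1.6, 5.2]
opening: 0.0114
t 42.9 truepos [0.644  0.0096 0.1633] box [ 46.2  -1.  163.3] F [-2.3 -1.6  5.2] op 0.0114 j [ 0.1   0.35 -0.2   1.56  0.07  1.23  0.01]
twist [ 0.008  0.001 -0.004] n>= 0.1  travel cm after twist [0.11 5.61 0.33]  before twist [0.13 5.61 0.37]
```

Exactly on the arc. Continuing.

```bash

python3 -m crank '{"grip":[1,1,1,1,1,1],"travel":[[0,-0.73,0.36],[0,-0.7,0.43],[0,-0.65,0.5],[0,-0.6,0.56],[0,-0.54,0.61],[0,-0.48,0.66]],"twist":[[0,0,0],[0,0,0],[0,0,0],[0,0,0],[0,0,0],[0,0,0]]}'
python3 -c "
from h import *
delta(b2w([-.0045,0,.086]),tool(97))"
```

```text
clock: 43.4
tool_pos: [0.6057, 0.0049, 0.1042]
ee_rot: [3.139, 0.001, 1.689]
force: [-3.9, -1.8, -0.4]
opening: 0.0117
t 43.4 truepos [0.6057 0.0049 0.1292] box [  7.6  -1.  129.2] F [-3.9 -1.8 -0.4] op 0.0117 j [ 0.12  0.31 -0.2   1.69  0.07  1.14  0.01]
twist [ 0.003  0.001 -0.004] n>= 0.0  travel cm after twist [ 0.11 -1.22  4.32]  before twist [ 0.1  -1.23  4.32]
```

```bash

python3 -m crank '{"grip":[1,1,1,1,1,1,1,1,1],"travel":[[0,-0.2,0.35],[0,-0.2,0.36],[0,-0.17,0.37],[0,-0.16,0.37],[0,-0.13,0.38],[0,-0.12,0.39],[0,-0.1,0.4],[0,-0.09,0.4],[0,0,0]],"twist":[[0,0,0],[0,0,0],[0,0,0],[0,0,0],[0,0,0],[0,0,0],[0,0,0],[0,0,0],[0,0,0]]}'
python3 -c "
from h import *
delta(b2w([-.0045,0,.086]),tool(97))"
```

```text
clock: 44.15
tool_pos: [0.5947, 0.0035, 0.0728]
ee_rot: [3.14, 0.001, 1.689]
force: [-4.9, -2.3, -2.9]
opening: 0.0114
t 44.15 truepos [0.5946 0.0035 0.0978] box [-3.5 -1.1 97.8] F [-4.9 -2.3 -2.9] op 0.0114 j [ 0.12  0.32 -0.2   1.75  0.07  1.08  0.01]
twist [ 0.002  0.001 -0.004] n>= 0.0  travel cm after twist [ 0.11 -0.1   1.18]  before twist [ 0.11 -0.1   1.18]
```

```bash

python3 -m crank '{"grip":[1,1,1,1,1],"travel":[[0,-0.04,0.3],[0,-0.03,0.3],[0,-0.01,0.25],[0,0,0.2],[0,0,0]],"twist":[[0,0,0],[0,0,0],[0,0,0],[0,0,0],[0,0,0]]}'
python3 -m crank '{"grip":[1,1],"travel":[[0,0,0.12],[0,0,0]],"twist":[[0,0,0],[0,0,0]]}'
python3 -c "
from h import *
delta(b2w([-.0045,0,.0855]),tool(97))"
```

```text
clock: 44.57
tool_pos: [0.5938, 0.0034, 0.0629]
ee_rot: [3.14, 0.001, 1.689]
force: [-6.0, -2.4, -2.2]
opening: 0.0117
clock: 44.73
tool_pos: [0.5938, 0.0034, 0.0618]
ee_rot: [3.14, 0.001, 1.689]
force: [-5.9, -2.1, -3.8]
opening: 0.0116
t 44.73 truepos [0.5937 0.0034 0.0868] box [-4.4 -1.  86.8] F [-5.9 -2.1 -3.8] op 0.0116 j [ 0.12  0.33 -0.2   1.76  0.07  1.06  0.01]
twist [ 0.001  0.001 -0.004] n>= 0.0  travel cm after twist [ 0.11 -0.01  0.13]  before twist [ 0.11 -0.01  0.13]
```

Still carrying its weight (-3.8 N). A little further until it seats.

```bash

python3 -m crank '{"grip":[1,1],"travel":[[0,0,0.1],[0,0,0]],"twist":[[0,0,0],[0,0,0]]}'
python3 -m crank '{"grip":[1,1],"travel":[[0,0,0.1],[0,0,0]],"twist":[[0,0,0],[0,0,0]]}'
python3 -m crank '{"grip":[1,1],"travel":[[0,0,0.1],[0,0,0]],"twist":[[0,0,0],[0,0,0]]}'
```

```text
clock: 44.9
tool_pos: [0.5938, 0.0034, 0.0608]
ee_rot: [3.14, 0.001, 1.689]
force: [-6.9, -3.3, -3.3]
opening: 0.0119
clock: 45.07
tool_pos: [0.5938, 0.0034, 0.0605]
ee_rot: [3.141, 0.001, 1.689]
force: [-8.4, -2.1, -0.9]
opening: 0.0114
clock: 45.23
tool_pos: [0.5938, 0.0034, 0.0605]
ee_rot: [3.14, 0.001, 1.688]
force: [-10.9, -2.5, 6.0]
opening: 0.0118
```

It seated at true z≈85.5 mm (home is 86), and the force has turned to +6 N. Releasing and withdrawing.

```bash

python3 -m crank '{"grip":[0.6,0.2,0.2,0.2,0.2,0.2,0.2],"travel":[[0,0,0],[0,0,0],[0,0,0],[0,0,0],[0,0,0],[0,0,0],[0,0,0]],"twist":[[0,0,0],[0,0,0],[0,0,0],[0,0,0],[0,0,0],[0,0,0],[0,0,0]]}'
python3 -m crank '{"grip":[0.2,0.2,0.2,0.2,0.2,0.2,0.2,0.2,0.2,0.2],"travel":[[0,0,-1],[0,0,-2],[0,0,-3],[0,0,-3],[0,0,-3],[0,0,-3],[0,-3,0],[0,-3,0],[0,-3,0],[0,-3,0]],"twist":[[0,0,0],[0,0,0],[0,0,0],[0,0,0],[0,0,0],[0,0,0],[0,0,0],[0,0,0],[0,0,0],[0,0,0]]}'
python3 -m crank '{"grip":[0.2,0.2,0.2,0.2,0.2,0.2,0.2,0.2,0.2,0.2],"travel":[[-3,0,0],[-3,0,0],[-3,0,0],[-3,0,0],[-3,0,0],[-3,0,0],[-3,0,0],[-3,0,0],[0,0,0],[0,0,0]],"twist":[[0,0,0],[0,0,0],[0,0,0],[0,0,0],[0,0,0],[0,0,0],[0,0,0],[0,0,0],[0,0,0],[0,0,0]]}'
python3 - <<'E'
from h import *
c=manip.read_camera("top"); save("t30.png",c["frame"],(200,40,500,260),2.6); P=cloud(c)
s=manip.read_camera("scene"); save("s30.png",s["frame"]); 
b=(abs(P[...,0]-.594)<.03)&(abs(P[...,1]-.005)<.06)&(P[...,2]>.082)&(P[...,2]<.2)
print(b.sum(),cv2.minAreaRect(P[b][:,:2].astype(np.float32)),np.median(P[...,2][b]))
E
```

```text
clock: 45.82
tool_pos: [0.5975, 0.0045, 0.0611]
ee_rot: [3.133, 0.001, 1.689]
force: [-0.4, -0.2, 0.2]
opening: 0.0346
clock: 46.65
tool_pos: [0.4756, -0.0099, 0.2108]
ee_rot: [3.132, 0.001, 1.689]
force: [0.2, -0.0, -0.2]
opening: 0.0347
clock: 47.48
tool_pos: [0.5046, -0.2503, 0.2105]
ee_rot: [3.133, 0.001, 1.685]
force: [1.1, 0.7, 0.3]
opening: 0.0349
162 ((0.5959869027137756, -0.0003651082515716553), (0.013499081134796143, 0.10257364064455032), 7.116860866546631) 0.08932615625155438
```

View pics/t30.png

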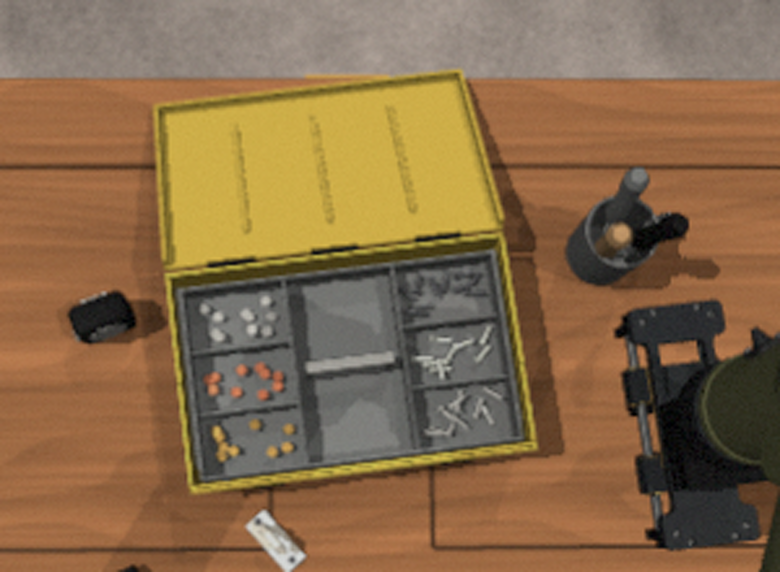

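View pics/s30.png

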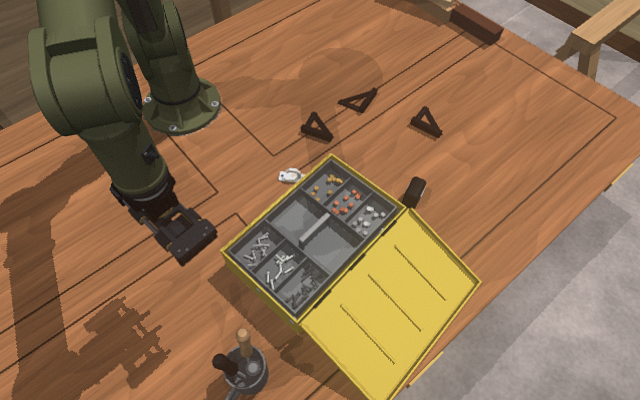

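The tray is home: bar at z 0.0893 against 0.0892–0.0894 at the start. Mug, tape measure and hook are where they were, and the arm is clear. Handing in.

```bash
python3 -c "
from workcell import manip
print(manip.observe()['clock'], manip.sign_off())"
```

```text
the job is handed in; nothing more can be done
47.5833 None
```

The job is done and was handed in at 47.6 s of the 72 s allowed. I opened the tray onto its stop and laid the pin punch and then the set square flat in the rear well. Then I lowered the tray along its arc in the grip until it seated.

**Final checks:**
- **Tray:** the grip bar is back at its starting height (0.0893 m, against 0.0892–0.0894 m at first).
- **Tools:** before the tray was closed, the wrist camera showed both lying flat. The fence top was about 26 mm above the bench, the frame about 8 mm, and the punch lay beside it. I have not seen them since the tray covered them.
- **Mug, tape measure and hook:** they look unmoved in the last pictures. I did not measure them.

**What went wrong or disagreed:**
- **Punch missed twice:** the fingertips sit about 25 mm further back than the reported tool position and the stated geometry imply. The first tray grip was therefore shallow, though it held. I corrected for the offset, and the third try at the punch worked.
- **Joint limits:** joints 2, 3 and 7 ran up against their range limits on the way to the square. I got out by turning the tool half round. The readings never went past a limit.
- **Square caught the wall:** its rear end caught the wall behind the cups on the way in and tipped it in the grip. I eased it off the wall and pressed it flat on the well floor before letting go. The highest force I read there was about 10 N.

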